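# Dock a relay module and draw it tight with the quarter-turn cam

### The job

Take the top blue relay module from the spring-loaded caddy so that the next one rises, and lay it between the cheeks of the sloping test dock, its steel tongue towards the red cam, sliding it gently down until it meets the two sprung copper contacts, with the cam still open. Then turn the cam's red wing a quarter turn clockwise, fully to its stop, so that the hook catches the pin on the tongue and draws the module tight onto the contacts. Let go, leave the other two modules in the caddy, never drive the module hard onto the contacts, and leave everything else on the bench where it is.

Things in the scene. Friction and masses are not known exactly. Their poses are not given: they have to be found in the camera images.
- dock: Aluminium deck of the sloping test dock, fixed, rising 25 degrees away from the robot, turned up to 0.2 rad. Origin: on the deck's surface at the cam's axis, near its low end, 90 mm above the table. Axes: x up the slope, y left, z square out of the deck. Deck from x = -35 to 175 mm, 100 mm wide. A tool square to it points along -z. Nothing at the dock but the red wing is over 34 mm above the deck.
- home (a point): Where the origin of a fully home module lies: on the deck, 94 mm up the slope from the dock's origin; axes as the dock's. A module just touching the contacts lies 5 mm farther up the slope; the hook can catch its pin only if it lies at most 8 mm farther up than home.
- cheeks (a point): Point on the deck midway between four black cheeks, 96 mm up the slope from the dock's origin. Cheeks: 12 mm high, 18 mm long, centred 41 mm down and up the slope from here, inner faces 30.5 mm left and right: 2.5 mm play each side of a module. Between them (64 mm) its sides are open for fingers. The tongue must point down the slope.
- contacts: Two sprung copper pads moving as one, facing up the slope 44 mm from the dock's origin, 24.5 mm left and right, 3 to 21 mm above the deck. Origin: at the dock's origin while free, axes as the dock's; pushed in it moves down the slope, up to 5.5 mm. About 2 N to start, 10 N at 5 mm, damped, then a hard stop. Delicate: the module must not push them with over 35 N.
- cam (a joint): Angle of the cam about the dock's z axis through the dock's origin. 0 = open, wing in line with the slope; grows clockwise seen from above; stop at 1.6, wing across the slope. Starts at 0 to 0.2. At angle q the wing lies along dock (cos q, -sin q, 0). The steel hook turns with it, 13 to 21 mm above the deck, within 40 mm of the axis. Stays where left; takes under 0.3 N m, then rigid at the stop.
- wing (a point): Centre of the cam's red wing, on the cam's axis, 45 mm above the deck. A bar 54 mm long, 10 mm thick, 26 mm tall (32 to 58 mm above the deck), to be gripped across its thickness, square to the deck. Axes: x along the wing, z along the cam's axis.
- module_top: Top module of the stack: blue box 110 x 56 x 28 mm (x, y, z), white label on top, 0.19 to 0.25 kg. Origin: centre of its underside, z up. At its -x end a steel tongue 16 mm wide, 3 to 9 mm above the underside, reaches to x = -80 mm; on it an upright pin, 8 mm across, at x = -75 mm, up to 26 mm above the underside. Grip it across its 56 mm width at mid-length.
- module_mid: The second module of the stack, same shape and orientation, 28 mm below; must stay in the caddy. Origin: centre of its underside.
- module_low: The lowest module of the stack, same shape; must stay in the caddy. Origin: centre of its underside.
- caddy: Grey spring-loaded caddy, fixed, base 150 x 100 x 14 mm. Origin: centre of its base on the table; x along the modules (tongues stick out at -x), z up. Corner angles rise to 100 mm round the stack, 2.5 mm play; the middle 80 mm of both long sides is open for fingers. The top module's upper face starts 114 mm (within 5) above the table. Lift it straight up 50 mm before moving sideways.
- lift (a joint): Height of the caddy's sprung platform (m) over its level under three modules: about 0 at the start (within 0.005), rises about 0.028 for each module taken off.
- screwdriver: Bystander: screwdriver lying on the table between the dock and the caddy, about 200 mm long; not to be moved. Origin: its middle, on its underside.
- tape: Bystander: black roll of insulating tape lying flat, 90 mm across, 18 mm tall; not to be moved. Origin: its middle, on its underside.
- jar: Bystander: glass screw jar with steel cap, 56 mm across, 75 mm tall; not to be moved. Origin: its middle, on its underside.
- tester: Bystander: yellow hand-held electrical tester lying flat, 150 x 75 x 40 mm; not to be moved. Origin: its middle, on its underside.
- wrench: Bystander: steel wrench lying on the table; not to be moved. Origin: its middle, on its underside.
- carton: Bystander: small cardboard carton, 100 x 75 x 55 mm; not to be moved. Origin: its middle, on its underside.
- socket: Bystander: white wall-socket unit lying face up, 80 x 80 x 28 mm; not to be moved. Origin: its middle, on its underside.
There are look-alikes about, which are no part of the job. Leave any pink or yellow look-alike of the part that bears dock alone.

How it is judged:
On the way, in this order (a step that is already met when the one before it is completed fails the run):
1. the top module is lifted clear of the caddy and the next one has risen (z of module_top in the frame of caddy above 0.11 m and value of joint lift between 0.018 and 0.04 m), for 0.1 s.
2. the module lies in the dock against the sprung contacts (within 3 mm of touching), with the cam still open (x of module_top in the frame of dock between 0.092 and 0.102 m and y of module_top in the frame of dock between -0.005 and 0.005 m and z of module_top in the frame of dock between -0.003 and 0.004 m and angle between the x axis of module_top and the x axis of dock, either way round below 0.08 rad and angle between the z axis of module_top and the z axis of dock, either way round below 0.08 rad and value of joint cam below 0.5 rad), for 0.2 s.
3. the cam is turned clockwise a quarter turn, with the module drawn onto the contacts (value of joint cam above 1.4 rad and x of contacts in the frame of dock below -0.003 m), for 0.2 s.
At the end, for the whole second after the job is handed in: Module at rest in the dock, drawn home (origin at dock x 91 to 96.5 mm, y within 5 mm, z within 4 mm, square within 0.08 rad), contacts pushed in over 3 mm, cam past 1.4 rad; the other two modules in the caddy, within 8 mm of its axis, risen one place within 12 mm (all of step 3 and x of module_top in the frame of dock between 0.091 and 0.0965 m and y of module_top in the frame of dock between -0.005 and 0.005 m and z of module_top in the frame of dock between -0.003 and 0.004 m and angle between the x axis of module_top and the x axis of dock, either way round below 0.08 rad and angle between the z axis of module_top and the z axis of dock, either way round below 0.08 rad and linear speed of module_top below 0.02 m/s and horizontal distance between each of module_low, module_mid and caddy below 0.008 m and z of module_low in the frame of caddy between 0.046 and 0.07 m and z of module_mid in the frame of caddy between 0.074 and 0.098 m); the robot touches nothing.
It fails at once if the module pushes the sprung contact pads with more than 35 N (contact force between module_top and contacts above 35 N).
It fails at once if a bystander on the bench is moved by more than 30 mm (distance of any of screwdriver, tape, jar, tester, wrench, carton, socket from where it was at the start of the episode above 0.03 m).
It also fails if it takes over 64 s, if anything falls off the work surface, if the arm or the gripper's body presses on something with over 40 N, if the wrist force passes 120 N, or if a joint passes its speed limit or range.

### The arm

A 7-joint arm with a two-finger parallel gripper is mounted at the origin on the work surface. World frame = base frame: x ahead of the robot, y to its left, z up, the work surface at z = 0. Lengths are in m, angles in rad, forces in N, time in s.
With the tool pointing down it reaches from about 0.4 to 0.85 m from the base axis. Payload 4.5 kg.
Tool frame: the origin (TCP) lies at the very end of the fingers, on their centre line; the grasp point (between the pads) lies 19 mm behind it; z points along the fingers, y is the line along which they close (so a half turn about z gives the same grasp; the last joint's range is limited). The gripper opens to 88 mm and grips with 3 to 60 N. Pads are 18 mm wide; open, the fingers measure 123 mm over their backs; the gripper's body (75 mm by 187 mm) begins 45 mm behind the grasp point.
Start: joints at [1.263, 0.689, -0.195, 1.565, 0.157, 0.902, -0.215], TCP at [0.21, -0.589, 0.205] pointing down, gripper open.
Joint ranges: [-3.01, 3.01], [-0.46, 2.08], [-1.47, 1.51], [0.13, 2.56], [-1, 4.14], [0.04, 2.09], [-2.66, 2.66]. Speed limits (rad/s): [2.57, 2.57, 3.14, 3.14, 3.14, 3.14, 3.14].

### API

Orientations are given as a unit quaternion [x, y, z, w].
In Python, from plant import r gives the robot as it stands. The module is installed in compiled form; this text tells all that it offers.
- The arm moves only by the tool step_arm, never from a script. Its argument "increments" is a list of rows, each a list of 2 entries, a list of its own where there are three numbers: the shift along the world's x, y, z in cm, then the turn, a rotation vector about the world's x, y, z in degrees. A call has exactly 10 rows; each row shifts and turns the commanded pose from where the row before left it; what a row does not reach is not made up. A row lasts 1/10 s, in which the tool goes at most 50 mm and 8.59 degrees, less where a joint would pass 70% of its speed; a pose out of reach is approached as far as the arm can. A call is refused whole if a number of a shift passes 5 or a number of a turn 8.59, either way. A call with a gripper value outside its range is refused whole. "fingers" is the opening, from 0 (shut) to 1 (fully open), set as the call begins (left out, the last holds). The fingers move at their own pace and stop on an object; "grip_force" is the grip in N (left out, the last holds). Time passes only in rows, so rows that do not move let the fingers close, or fill a call up. It gives the time, the measured TCP pose, the force, the opening and the grip force at its end, in the units of the state.
- r.get_state(): the state, without advancing time (a new reading comes with each control period).
- r.snapshot(name): name is "scene" or "side" or "wrist"; returns (picture, depth): 480x640x3 uint8, red, green, blue; 480x640 float32, m along the optical axis (not along the pixel's ray), 0 where there is no reading.
- r.calibration(name): a dict with "fov_y" (degrees; the focal length in pixels is half the picture's height over the tangent of half this angle, whatever the lens; pixels are square), "cx", "cy" (the principal point, pixels), "R" (3x3) and "t" (3): a world point X has camera coordinates R X + t. Camera axes: x right, y down, z forward; pixel columns grow to the right and rows downward; lengths in m; the calibration is good to about 2 mm. A picture is of the moment at which its call begins: read the wrist's pose just before it. calibration takes no time and is no camera call; for the wrist camera it gives the pose at the moment of the call.
- r.finish_job(): hands the job in; it is judged then, once.
The state is a dict: "clock": time; "q": joint angles; "qd": joint speeds; "joint_torque": joint torques, N m; "tool_pos": TCP position; "eef_rot": TCP orientation; "contact_force": force on the tool from outside, world axes, zero at the start; "moment": the same for the moment, N m; "opening": opening from 0.0 (shut) to 1.0 (fully open); "finger_force": force on a finger pad.
Only numpy, scipy, OpenCV 4.12 (cv2) and the standard library are available. Lean on these libraries where they do the work, as an engineer would, in place of code of your own. Each camera call takes 0.05 s, during which the arm holds its last target. There are 200 camera calls.

## Working session

There is one attempt and no reset: what is moved stays moved. The work goes in short steps, Python scripts to look and compute and a tool call to move; the robot and the scene stay as the last step left them, time stands still between calls to the robot, and variables do not carry over. Pictures are saved under pics/ and viewed, at most 10 in all, crops included, and the job is handed in when it is done.

Besides the shell and the picture viewer there is one more tool, called after "Call:" in YAML: its name, and indented under it one key for each argument. step_arm: Moves the arm, as the interface text tells. Its arguments: {"type":"object","properties":{"increments":{"type":"array","items":{"type":"array"}},"fingers":{"type":"number"},"grip_force":{"type":"number"}},"required":["increments"]}

```bash
mkdir -p pics
cat > h.py <<'E'
import numpy as np, cv2
from plant import r
from scipy.spatial.transform import Rotation as Ro
def cal(n):
    c=r.calibration(n); f=240/np.tan(np.radians(c['fov_y'])/2); return f,c['cx'],c['cy'],np.array(c['R']),np.array(c['t'])
def pts(n,d,c=None):
    f,cx,cy,R,t=c or cal(n); v,u=np.mgrid[:480,:640]
    P=np.stack([(u-cx)/f*d,(v-cy)/f*d,d],-1); return (P-t)@R   # world points HxWx3
def snap(n):
    c=cal(n); p,d=r.snapshot(n); return p,d,pts(n,d,c)
E
python3 - <<'E'
from h import *
for n in ('scene','side'):
    p,d,W=snap(n); cv2.imwrite(f'pics/{n}1.png',p[:,:,::-1]); np.savez(f'{n}1.npz',p=p,d=d,W=W)
    c=cal(n); print(n,-c[3].T@c[4],c[3][2],c[0])
s=r.get_state();print(s['clock'],s['tool_pos'],s['eef_rot'],s['contact_force'],s['opening'])
E
```

```text
scene [ 1.05615562 -0.23771451  1.14076426] [-0.45868566  0.21977875 -0.86099057] 440.20421507318144
side [-0.08444776  0.88211828  0.88558912] [ 0.45452093 -0.65557638 -0.60301769] 538.7217414371204
0.1 [ 0.20924763 -0.58829585  0.20451776] [ 9.85425062e-01  1.70108285e-01 -1.86465818e-04 -7.63894677e-04] [-0.06932045  0.83516244 -0.45178783] 1.001246739934975
```

View pics/scene1.png

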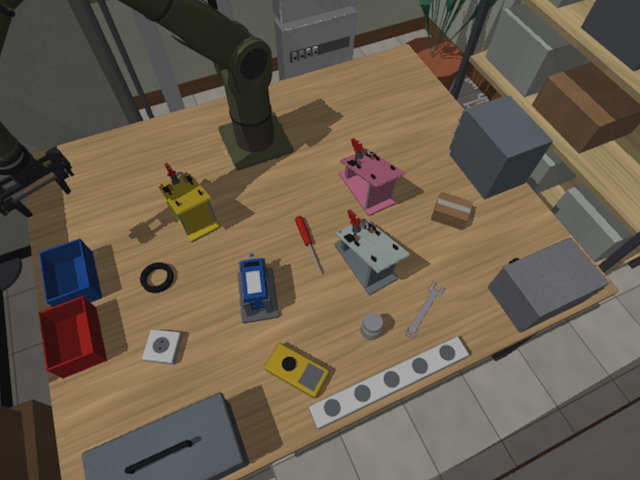

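View pics/side1.png

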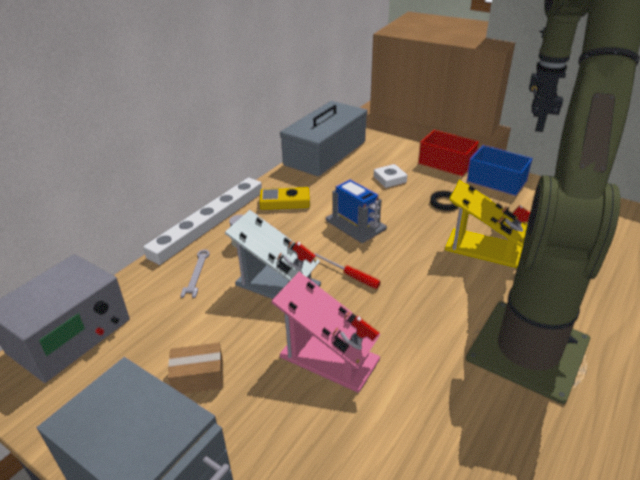

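The scene view shows the real (grey) dock at about (372,245) with its red wing at (354,220). The caddy is at (257,285), with the tongue end up-image towards the robot at (252,257). The side view shows the grey dock at (270,255) and the module at (357,200). Next I measure both.

```bash
cat > m1.py <<'E'
from h import *
for n,roi,mroi in (('scene',(330,412,205,295),(230,285,250,325)),('side',(222,322,205,305),(322,390,172,242))):
    z=np.load(n+'1.npz');p,d,W=z['p'],z['d'],z['W']
    def sub(q): return p[q[2]:q[3],q[0]:q[1]].reshape(-1,3).astype(int),W[q[2]:q[3],q[0]:q[1]].reshape(-1,3),d[q[2]:q[3],q[0]:q[1]].ravel()
    P,X,D=sub(roi)
    red=(P[:,0]>100)&(P[:,1]<60)&(D>0)&(X[:,2]>.09)
    print(n,'red med',np.median(X[red],0),red.sum(),X[red].min(0),X[red].max(0))
    grey=(P.max(1)-P.min(1)<40)&(P.min(1)>90)&(D>0)&(X[:,2]>.07)&(X[:,2]<.18)
    G=X[grey]; 
    best=None;rng=np.random.default_rng(0)
    for _ in range(500):
        a,b,c=G[rng.choice(len(G),3,False)];nn=np.cross(b-a,c-a);l=np.linalg.norm(nn)
        if l<1e-6: continue
        nn/=l; k=np.abs((G-a)@nn)<.002
        if best is None or k.sum()>best.sum():best=k
    Q=G[best];c0=Q.mean(0);nn=np.linalg.svd(Q-c0)[2][2];nn*=np.sign(nn[2])
    print(' plane',best.sum(),len(G),'n',nn,'tilt',np.degrees(np.arccos(nn[2])),'yaw',np.arctan2(-nn[1],-nn[0]))
    yaw=np.arctan2(-nn[1],-nn[0]);t=np.radians(25)
    Rd=Ro.from_euler('ZY',[yaw,-t]).as_matrix()
    L=(Q)@Rd; k=L; print(' deck in dock axes: pct x',np.percentile(k[:,0],[.5,99.5]),'y',np.percentile(k[:,1],[.5,99.5]),'z',np.median(k[:,2]))
    rc=cv2.minAreaRect(L[:,:2].astype(np.float32)*1000);print(' rect',rc)
    xm=np.percentile(k[:,0],99.5)-.175;o=Rd@[xm,np.percentile(k[:,1],[.5,99.5]).mean(),np.median(k[:,2])];print(' origin est',o)
    # module
    P,X,D=sub(mroi)
    top=(D>0)&(X[:,2]>.106)&(X[:,2]<.122)&((P[:,2]>P[:,0]+30)|(P.min(1)>140))
    T=X[top];print(' mod z',np.median(T[:,2]),top.sum(),cv2.minAreaRect(T[:,:2].astype(np.float32)*1000))
    lab=top&(P.min(1)>140);print(' label',cv2.minAreaRect(X[lab][:,:2].astype(np.float32)*1000),X[lab].mean(0))
E
python3 m1.py
```

```text
scene red med [0.50359168 0.12102273 0.13658137] 69 [0.47156317 0.11198138 0.11461938] [0.52768629 0.12720096 0.15531587]
 plane 1236 1539 n [-0.4224639  -0.0493221   0.90503678] tilt 25.17176226734305 yaw 0.11622252768965304
 deck in dock axes: pct x [0.48468734 0.69361344] y [0.01453145 0.11423155] z -0.14404261521702064
 rect ((587.5872802734375, 64.66239929199219), (101.8044662475586, 214.2449951171875), 89.61361694335938)
 origin est [0.51985113 0.12551071 0.08862857]
 mod z 0.1138865069755932 787 ((552.1860961914062, -188.515380859375), (55.9677619934082, 111.5786361694336), 75.82669830322266)
 label ((560.11083984375, -191.4274139404297), (31.93435287475586, 59.316619873046875), 75.11251831054688) [ 0.56143825 -0.19159013  0.11400733]
side red med [0.49615941 0.12837351 0.13331242] 200 [0.41127908 0.12044985 0.1149077 ] [0.52058095 0.22853941 0.14929258]
 plane 1528 2554 n [-0.41986911 -0.0575536   0.90575798] tilt 25.074436005643634 yaw 0.1362261185757721
 deck in dock axes: pct x [0.48043816 0.68904412] y [0.00237063 0.10528098] z -0.14227037522394326
 rect ((585.1065063476562, 54.08079528808594), (103.60714721679688, 210.02149963378906), 88.68920135498047)
 origin est [0.51382525 0.12476178 0.08830368]
 mod z 0.11429706128055157 543 ((547.0399780273438, -188.22103881835938), (61.27119064331055, 114.05817413330078), 75.80892944335938)
 label ((560.1171264648438, -192.88294982910156), (40.21516418457031, 65.0791015625), 73.9634017944336) [ 0.56014022 -0.19348087  0.11495357]
```

Call:
step_arm:
  increments:
    - [[2,2.4,0.3],[0,0,-3.4]]
    - [[3.2,3.7,0.3],[0,0,-3.4]]
    - [[3.2,3.7,0.3],[0,0,-3.4]]
    - [[3.2,3.7,0],[0,0,-3.4]]
    - [[3.2,3.7,0],[0,0,-3.4]]
    - [[3.2,3.7,0],[0,0,-3.4]]
    - [[3.2,3.7,0],[0,0,-3.4]]
    - [[3.2,3.7,0],[0,0,-3.4]]
    - [[3.2,3.7,0],[0,0,-3.4]]
    - [[3.2,3.7,0],[0,0,-3.2]]
  fingers: 1

```text
clock: 1.1
tool_pos: [0.5183, -0.23, 0.214]
eef_rot: [0.992, -0.125, -0.0, 0.0]
contact_force: [0.9, 0.0, 1.1]
opening: 0.995
finger_force: 0.0
```

Call:
step_arm:
  increments:
    - [[2.4,2.6,0],[0,0,0]]
    - [[1,1.3,0],[0,0,0]]
    - [[0,0,0],[0,0,0]]
    - [[0,0,0],[0,0,0]]
    - [[0,0,0],[0,0,0]]
    - [[0,0,0],[0,0,0]]
    - [[0,0,0],[0,0,0]]
    - [[0,0,0],[0,0,0]]
    - [[0,0,0],[0,0,0]]
    - [[0,0,0],[0,0,0]]

```text
clock: 2.1
tool_pos: [0.5515, -0.1929, 0.2143]
eef_rot: [0.992, -0.124, 0.0, 0.0]
contact_force: [-0.7, -0.2, 0.4]
opening: 0.998
finger_force: 0.0
```

```bash
cat > m2.py <<'E'
from h import *
s=r.get_state();R=Ro.from_quat(s['eef_rot']).as_matrix();print(s['clock'],s['tool_pos'],'xyz axes',R.T.round(4).tolist(),s['contact_force'])
p,d,W=snap('wrist');cv2.imwrite('pics/w1.png',p[:,:,::-1]);np.savez('w1.npz',p=p,d=d,W=W)
P=p.reshape(-1,3).astype(int);X=W.reshape(-1,3)
top=(d.ravel()>0)&(abs(X[:,2]-.114)<.006)&((P[:,2]>P[:,0]+30)|(P.min(1)>140))
T=X[top];print(np.median(T[:,2]),top.sum(),cv2.minAreaRect(T[:,:2].astype(np.float32)*1000))
E
python3 m2.py
```

```text
2.1 [ 0.55152669 -0.19292631  0.21429481] xyz axes [[0.9694, -0.2456, 0.0001], [-0.2456, -0.9694, 0.0001], [0.0001, -0.0001, -1.0]] [-0.67461115 -0.21005478  0.43988135]
0.1156599173395746 7671 ((566.8052368164062, -63.93035888671875), (310.8995056152344, 133.47491455078125), 75.7888412475586)
```

View pics/w1.png

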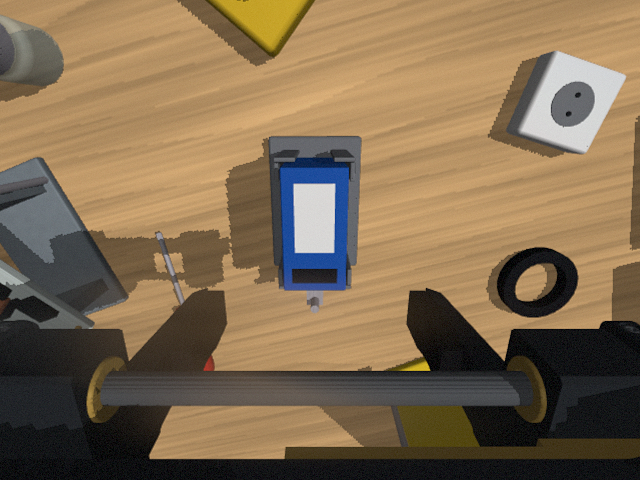

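The wrist view shows the module's top at cols 281–350, rows 160–290, with its pin at (314,302). I'll restrict the fit to that region.

Run:
```python
from h import *
z=np.load('w1.npz');q=(slice(150,300),slice(270,362));P=z['p'][q].reshape(-1,3).astype(int);X=z['W'][q].reshape(-1,3)
ok=abs(X[:,2]-.1147)<.006
blue=(P[:,2]>P[:,0]+30)|(P.min(1)>140)
T=X[ok&blue];print(np.median(T[:,2]),len(T));rc=cv2.minAreaRect(T[:,:2].astype(np.float32)*1000);print(rc)
m=np.radians(rc[2]);
lab=X[ok&(P.min(1)>140)];print('label',cv2.minAreaRect(lab[:,:2].astype(np.float32)*1000))
A=T@Ro.from_euler('z',-14.2,degrees=True).as_matrix();lo,hi=np.percentile(A[:,:2],[.7,99.3],axis=0);print(hi-lo,Ro.from_euler('z',-14.2,degrees=True).as_matrix()[:2,:2]@((hi+lo)/2))
pin=z['W'][290:312,300:328].reshape(-1,3);pn=pin[(pin[:,2]>.095)&(pin[:,2]<.118)];print('pin',np.median(pn,0),len(pn))
```

```text
0.11567222708587745 7421
((547.4313354492188, -190.40576171875), (56.17411422729492, 109.0428695678711), 75.67164611816406)
label ((558.5252685546875, -192.922119140625), (33.921146392822266, 59.992313385009766), 76.3887710571289)
[0.10781534 0.05496663] [ 0.54777948 -0.1904463 ]
pin [ 0.4776259  -0.17292277  0.09736272] 305
```

Call:
step_arm:
  increments:
    - [[-0.2,0.3,-1],[0,0,0]]
    - [[-0.05,0,-1.5],[0,0,0]]
    - [[0,0,-2],[0,0,0]]
    - [[0,0,-2],[0,0,0]]
    - [[0,0,-2],[0,0,0]]
    - [[0,0,-1.5],[0,0,0]]
    - [[0,0,-1],[0,0,0]]
    - [[0,0,-0.8],[0,0,0]]
    - [[0,0,-0.5],[0,0,0]]
    - [[0,0,0],[0,0,0]]

```text
clock: 3.15
tool_pos: [0.5488, -0.1897, 0.0909]
eef_rot: [0.992, -0.124, -0.0, -0.0]
contact_force: [0.3, -0.4, -0.2]
opening: 1.004
finger_force: 0.0
```

Call:
step_arm:
  increments:
    - [[0,0,0],[0,0,0]]
    - [[0,0,0],[0,0,0]]
    - [[0,0,0],[0,0,0]]
    - [[0,0,0],[0,0,0]]
    - [[0,0,0],[0,0,0]]
    - [[0,0,0],[0,0,0]]
    - [[0,0,0],[0,0,0]]
    - [[0,0,0],[0,0,0]]
    - [[0,0,0],[0,0,0]]
    - [[0,0,0],[0,0,0]]
  fingers: 0
  grip_force: 30

```text
clock: 4.15
tool_pos: [0.549, -0.1899, 0.0912]
eef_rot: [0.992, -0.124, 0.0, 0.0]
contact_force: [-0.4, -0.7, 0.9]
opening: 0.114
finger_force: 0.0
```

Run:
```python
from h import *
s=r.get_state();print(s['clock'],s['opening'],s['finger_force'],s['contact_force'])
a=snap('scene')[0];b=snap('side')[0];w=snap('wrist')[0]
im=np.hstack([cv2.resize(a[220:350,190:320],(400,400)),cv2.resize(b[120:260,290:430],(400,400))])[:400]
cv2.imwrite('pics/g1.png',im[:,:,::-1]);cv2.imwrite('pics/gw.png',w[:,:,::-1])
```

```text
4.15 0.11427184824950792 0.0 [-0.35799271 -0.72210971  0.89653511]
```

View pics/g1.png

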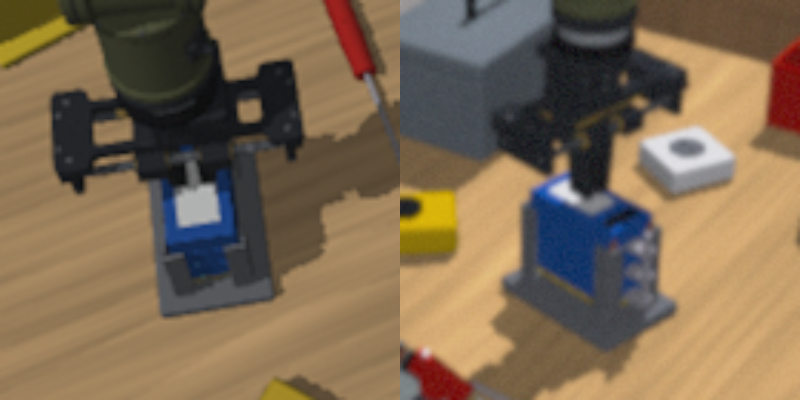

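The crops show the fingers shut above the label, on top of the module rather than beside it. So the tool is higher than it reports, or the heights disagree. I'll measure the fingertips.

Run:
```python
from h import *
s=r.get_state();tp=np.array(s['tool_pos']);R=Ro.from_quat(s['eef_rot']).as_matrix()
for n in('scene','side'):
    p,d,W=snap(n);X=W.reshape(-1,3);P=p.reshape(-1,3)
    near=(np.hypot(*(X[:,:2]-tp[:2]).T)<.025)&(d.ravel()>0)
    dark=near&(P.max(1)<60)
    print(n,'dark z pct',np.percentile(X[dark][:,2],[0,2,10,50,90]),dark.sum())
    blue=(np.hypot(*(X[:,:2]-tp[:2]).T)<.06)&((P[:,2].astype(int)>P[:,0]+40))&(X[:,2]>.05)
    print('  blue z pct',np.percentile(X[blue][:,2],[5,50,95,99]))
    k=near&(X[:,2]>.09)
    for lo in np.arange(.09,.2,.01):
        m=k&(X[:,2]>lo)&(X[:,2]<lo+.01)
        if m.sum(): print('   %.2f'%lo,m.sum(),((X[m].mean(0)-tp)@R).round(4),P[m].mean(0).round())
```

```text
scene dark z pct [0.12253167 0.13024774 0.14215978 0.51460926 0.54324037] 271
  blue z pct [0.06139623 0.11249664 0.11667604 0.1930415 ]
   0.10 4 [ 0.0164  0.0014 -0.0186] [174. 175. 174.]
   0.11 104 [ 0.0117  0.0004 -0.0231] [115. 123. 135.]
   0.12 13 [ 0.0117 -0.003  -0.0342] [73. 73. 73.]
   0.13 21 [ 0.0118 -0.0023 -0.0436] [27. 27. 28.]
   0.14 14 [ 0.0119 -0.0003 -0.0519] [24. 24. 25.]
   0.15 12 [ 0.012   0.002  -0.0626] [18. 19. 20.]
   0.16 13 [ 0.0047 -0.0011 -0.0749] [37. 36. 35.]
   0.17 2 [ 0.0021  0.0044 -0.0827] [20. 20. 22.]
   0.18 1 [ 0.0084  0.0052 -0.09  ] [28. 27. 29.]
   0.20 12 [ 0.0166  0.0059 -0.1155] [44. 45. 46.]
side dark z pct [0.12549685 0.13254514 0.1409298  0.17375746 0.25401824] 280
  blue z pct [0.05583752 0.10290528 0.11655464 0.11802352]
   0.11 107 [-0.0039 -0.0036 -0.0238] [120. 126. 143.]
   0.12 17 [-0.0057 -0.0051 -0.0357] [ 98.  99. 104.]
   0.13 41 [-0.0062 -0.0057 -0.044 ] [65. 63. 63.]
   0.14 43 [-0.0072 -0.0062 -0.0543] [39. 38. 40.]
   0.15 42 [-0.0067 -0.0059 -0.0643] [47. 44. 41.]
   0.16 47 [-0.0059 -0.0073 -0.0741] [45. 42. 40.]
   0.17 22 [-0.0087 -0.0111 -0.0831] [48. 45. 42.]
   0.18 1 [-0.0139  0.0133 -0.0945] [97. 78. 57.]
   0.19 6 [-0.0192  0.0076 -0.1043] [77. 68. 53.]
   0.20 12 [-0.0155  0.0065 -0.115 ] [56. 52. 41.]
```

View pics/gw.png

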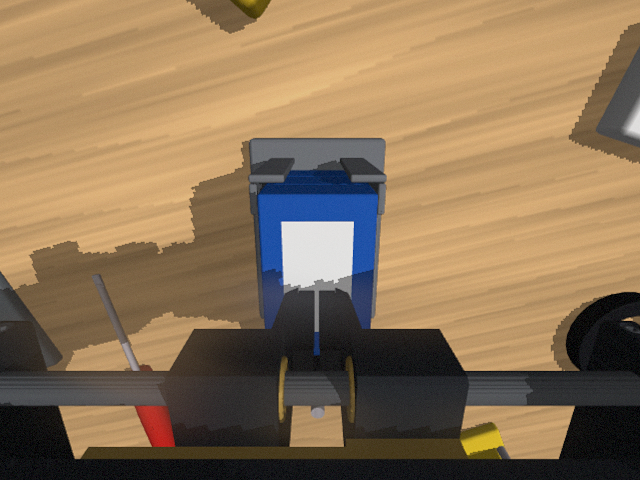

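The fingertips really stand at about z 0.12 while 0.091 is reported, so the reported TCP looks about 3 cm too low. I'll raise the arm and measure the tips against a clear background before trying again.

Call:
step_arm:
  increments:
    - [[0,0,0.5],[0,0,0]]
    - [[0,0,1],[0,0,0]]
    - [[0,0,1.5],[0,0,0]]
    - [[0,0,2],[0,0,0]]
    - [[0,0,2],[0,0,0]]
    - [[0,0,1.5],[0,0,0]]
    - [[0,0,1],[0,0,0]]
    - [[0,0,0.5],[0,0,0]]
    - [[0,0,0],[0,0,0]]
    - [[0,0,0],[0,0,0]]
  fingers: 0.5

```text
clock: 5.4
tool_pos: [0.5486, -0.1897, 0.1907]
eef_rot: [0.992, -0.124, -0.001, -0.0]
contact_force: [0.0, 0.3, 0.5]
opening: 0.498
finger_force: 0.0
```

```bash
cat > tip.py <<'E'
from h import *
def tip():
    s=r.get_state();tp=np.array(s['tool_pos']);R=Ro.from_quat(s['eef_rot']).as_matrix();print(s['clock'],tp,s['opening'],s['contact_force'])
    for n in('scene','side','wrist'):
        p,d,W=snap(n);L=(W.reshape(-1,3)-tp)@R;P=p.reshape(-1,3)
        k=(d.ravel()>0)&(abs(L[:,0])<.02)&(abs(L[:,1])<.05)&(L[:,2]>-.08)&(L[:,2]<.01)&(P.max(1)<110)
        print(n,k.sum(),'tool z pct',np.percentile(L[k][:,2],[50,90,95,98,100]).round(4))
        for sg in(-1,1):
            m=k&(L[:,1]*sg>0)&(L[:,2]<-.015)
            if m.sum()>5: print('  y',np.percentile(L[m][:,1],[5,50,95]).round(4),'x',np.percentile(L[m][:,0],[2,50,98]).round(4),'zmax',np.sort(L[m][:,2])[-6:].round(4))
if __name__=='__main__': tip()
E
python3 tip.py
```

```text
5.4 [ 0.54858995 -0.18969378  0.19074855] 0.49795363936266285 [0.00769006 0.29626729 0.47276498]
scene 111 tool z pct [-0.0527 -0.0373 -0.0366 -0.0356 -0.032 ]
  y [-0.0371 -0.0284 -0.0251] x [-0.0046  0.0119  0.0144] zmax [-0.0373 -0.0372 -0.0372 -0.037  -0.0322 -0.032 ]
  y [0.0199 0.0248 0.032 ] x [-0.0013  0.0111  0.0141] zmax [-0.0366 -0.0366 -0.0365 -0.0365 -0.0364 -0.0354]
side 279 tool z pct [-0.0591 -0.0415 -0.0389 -0.0373 -0.033 ]
  y [-0.0416 -0.0363 -0.0253] x [-0.0128 -0.0068  0.0112] zmax [-0.0385 -0.0384 -0.0383 -0.0382 -0.0375 -0.033 ]
  y [0.0192 0.0229 0.0321] x [-0.0142 -0.0057  0.0078] zmax [-0.0379 -0.037  -0.0365 -0.0361 -0.0359 -0.0356]
wrist 6809 tool z pct [-0.063  -0.0419 -0.0381 -0.0353 -0.0321]
  y [-0.036  -0.0273 -0.0218] x [-0.0068  0.0084  0.0104] zmax [-0.0328 -0.0327 -0.0327 -0.0325 -0.0323 -0.0322]
  y [0.0223 0.0277 0.0365] x [-0.0075  0.0083  0.0103] zmax [-0.0325 -0.0325 -0.0325 -0.0325 -0.0322 -0.0321]
```

Call:
step_arm:
  increments:
    - [[-0.1,0,-0.6],[0,0,0]]
    - [[0,0,-1.2],[0,0,0]]
    - [[0,0,-1.4],[0,0,0]]
    - [[0,0,-1.6],[0,0,0]]
    - [[0,0,-1.8],[0,0,0]]
    - [[0,0,-1.8],[0,0,0]]
    - [[0,0,-1.6],[0,0,0]]
    - [[0,0,-1.4],[0,0,0]]
    - [[0,0,-1.0],[0,0,0]]
    - [[0,0,-0.8],[0,0,0]]
  fingers: 1

```text
clock: 6.55
tool_pos: [0.5477, -0.1898, 0.0581]
eef_rot: [0.992, -0.124, -0.0, -0.0]
contact_force: [-0.1, -0.4, 0.5]
opening: 0.998
finger_force: 0.0
```

Call:
step_arm:
  increments:
    - [[0,0,0],[0,0,0]]
    - [[0,0,0],[0,0,0]]
    - [[0,0,0],[0,0,0]]
    - [[0,0,0],[0,0,0]]
    - [[0,0,0],[0,0,0]]
    - [[0,0,0],[0,0,0]]
    - [[0,0,0],[0,0,0]]
    - [[0,0,0],[0,0,0]]
    - [[0,0,0],[0,0,0]]
    - [[0,0,0],[0,0,0]]
  fingers: 0.2
  grip_force: 30

```text
clock: 7.55
tool_pos: [0.5484, -0.19, 0.0593]
eef_rot: [0.992, -0.124, 0.0, 0.0]
contact_force: [0.6, -1.7, -0.5]
opening: 0.631
finger_force: 30.0
```

Call:
step_arm:
  increments:
    - [[0,0,0.3],[0,0,0]]
    - [[0,0,0.5],[0,0,0]]
    - [[0,0,0.7],[0,0,0]]
    - [[0,0,0.7],[0,0,0]]
    - [[0,0,0.8],[0,0,0]]
    - [[0,0,1],[0,0,0]]
    - [[0,0,1],[0,0,0]]
    - [[0,0,1.5],[0,0,0]]
    - [[0,0,1.5],[0,0,0]]
    - [[0,0,1.5],[0,0,0]]

```text
clock: 8.55
tool_pos: [0.5479, -0.1898, 0.1555]
eef_rot: [0.992, -0.124, 0.0, 0.0]
contact_force: [-0.9, -0.3, -2.5]
opening: 0.629
finger_force: 30.0
```

Call:
step_arm:
  increments:
    - [[0,0,1.5],[0,0,0]]
    - [[0,0,1.5],[0,0,0]]
    - [[0,0,1.5],[0,0,0]]
    - [[0,0,1.5],[0,0,0]]
    - [[0,0,1.5],[0,0,0]]
    - [[0,0,1],[0,0,0]]
    - [[0,0,0.5],[0,0,0]]
    - [[0,0,0],[0,0,0]]
    - [[0,0,0],[0,0,0]]
    - [[0,0,0],[0,0,0]]

```text
clock: 9.55
tool_pos: [0.5474, -0.1897, 0.2435]
eef_rot: [0.992, -0.124, -0.001, -0.0]
contact_force: [-0.1, 0.7, -1.9]
opening: 0.635
finger_force: 30.0
```

```bash
cat > m3.py <<'E'
from h import *
import sys
s=r.get_state();tp=np.array(s['tool_pos']);R=Ro.from_quat(s['eef_rot']).as_matrix();print(s['clock'],tp,R.T.round(3).tolist(),s['contact_force'],s['opening'])
# stack in caddy + held module in tool frame
for n in('scene','side','wrist'):
    p,d,W=snap(n);X=W.reshape(-1,3);P=p.reshape(-1,3).astype(int);L=(X-tp)@R
    cv2.imwrite(f'pics/{sys.argv[1]}_{n}.png',p[:,:,::-1])
    b=(d.ravel()>0)&((P[:,2]>P[:,0]+25)&(P[:,2]>P[:,1]+15)|(P.min(1)>140))&(abs(L[:,0])<.08)&(abs(L[:,1])<.04)
    h=b&(L[:,2]>-.075)&(L[:,2]<-.010)
    if h.sum()>30:
        zt=np.percentile(L[h][:,2],[3,10,25]);print(n,'held z top pct',zt.round(4),'x',np.percentile(L[h][:,0],[1,99]).round(4),'y',np.percentile(L[h][:,1],[1,99]).round(4),h.sum())
        t=h&(L[:,2]<np.percentile(L[h][:,2],10)+.006)
        Q=L[t];c=Q.mean(0);nn=np.linalg.svd(Q-c)[2][2];print('   top face n(tool)',(nn*np.sign(nn[2])).round(3),cv2.minAreaRect(Q[:,:2].astype(np.float32)*1000))
    c=b&(X[:,2]<.14)&(X[:,2]>.05)&(np.hypot(X[:,0]-.549,X[:,1]+.19)<.07)
    if c.sum()>30: print('   stack z',np.percentile(X[c][:,2],[50,90,97]).round(4))
E
python3 m3.py L
```

```text
9.55 [ 0.54744698 -0.18969199  0.24345976] [[0.969, -0.246, -0.002], [-0.246, -0.969, 0.0], [-0.002, 0.0, -1.0]] [-0.06884531  0.67891988 -1.87627686] 0.6349896649630211
scene held z top pct [-0.0566 -0.0557 -0.0548] x [-0.0204  0.0579] y [-0.0297  0.0262] 653
   top face n(tool) [-0.    -0.004  1.   ] ((17.28832244873047, -1.554086685180664), (56.690086364746094, 81.25147247314453), 89.44783020019531)
   stack z [0.1115 0.1145 0.1155]
side held z top pct [-0.057  -0.0562 -0.0551] x [-0.0599  0.0493] y [-0.0334  0.0289] 548
   top face n(tool) [-0.     0.013  1.   ] ((-4.795413970947266, 0.8771247863769531), (110.69363403320312, 70.50415802001953), 0.057223524898290634)
   stack z [0.1101 0.1142 0.1154]
wrist held z top pct [-0.057  -0.0566 -0.0562] x [-0.0539  0.0539] y [-0.0269  0.0273] 22451
   top face n(tool) [-0.003 -0.     1.   ] ((-0.7418594360351562, 0.14801788330078125), (109.9906234741211, 56.007904052734375), 0.007894707843661308)
   stack z [0.1138 0.1148 0.1152]
```

Call:
step_arm:
  increments:
    - [[-0.6,1.5,0.2],[0,0,1]]
    - [[-1.2,2.8,0.2],[0,0,2.2]]
    - [[-1.4,3.5,0.2],[0,0,2.5]]
    - [[-1.5,3.7,0.2],[0,0,2.7]]
    - [[-1.6,3.8,0.2],[0,0,2.7]]
    - [[-1.6,3.8,0],[0,0,2.7]]
    - [[-1.5,3.7,0],[0,0,2.7]]
    - [[-1.4,3.5,0],[0,0,2.5]]
    - [[-1.2,2.5,0],[0,0,1.6]]
    - [[-0.6,1.3,0],[0,0,0.6]]

```text
clock: 10.7
tool_pos: [0.42, 0.1142, 0.2545]
eef_rot: [0.998, 0.064, -0.0, -0.001]
contact_force: [-0.6, -0.7, -0.7]
opening: 0.636
finger_force: 30.0
```

Call:
step_arm:
  increments:
    - [[0,0,0],[0,0,0]]
    - [[0,0,0],[0,0,0]]
    - [[0,0,0],[0,0,0]]
    - [[0,0,0],[0,0,0]]
    - [[0,0,0],[0,0,0]]
    - [[0,0,0],[0,0,0]]
    - [[0,0,0],[0,0,0]]
    - [[0,0,0],[0,0,0]]
    - [[0,0,0],[0,0,0]]
    - [[0,0,0],[0,0,0]]

```text
clock: 11.7
tool_pos: [0.422, 0.1112, 0.2542]
eef_rot: [0.998, 0.061, -0.0, 0.0]
contact_force: [0.7, 0.2, -2.0]
opening: 0.63
finger_force: 30.0
```

Run:
```python
from h import *
s=r.get_state();print(s['clock'],s['tool_pos'],Ro.from_quat(s['eef_rot']).as_matrix().T.round(3).tolist(),s['contact_force'])
p,d,W=snap('wrist');cv2.imwrite('pics/w3.png',p[:,:,::-1]);np.savez('w3.npz',p=p,d=d,W=W)
```

```text
11.7 [0.42200371 0.11115635 0.25424007] [[0.993, 0.122, -0.0], [0.122, -0.993, 0.0], [0.0, -0.0, -1.0]] [ 0.67163225  0.18380145 -1.95552975]
```

View pics/w3.png

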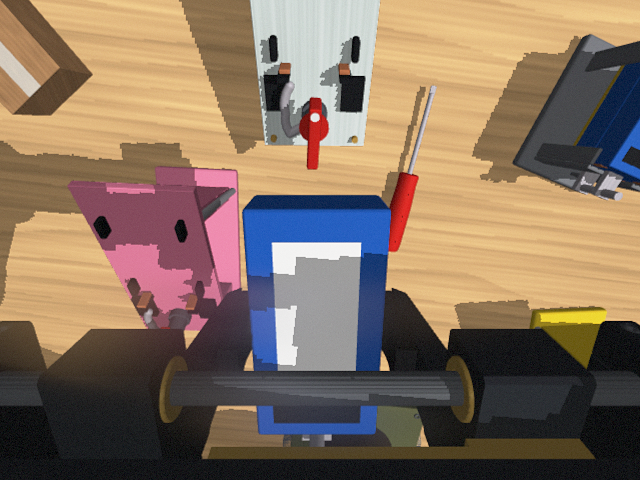

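The wrist view shows the grey dock straight ahead, deck cols 250–380, low edge at row 146. The wing is at (313,130) in line with the slope, cheeks at (276,92) and (352,92), coppers at (285,70) and (345,70). The module hangs squarely. Next I fit the deck frame.

```bash
cat > m4.py <<'E'
from h import *
import sys
z=np.load(sys.argv[1]);p,d,W=z['p'],z['d'],z['W']
q=(slice(0,160),slice(235,400));P=p[q].reshape(-1,3).astype(int);X=W[q].reshape(-1,3);D=d[q].ravel()
grey=(P.max(1)-P.min(1)<30)&(P.min(1)>110)&(D>0)&(X[:,2]>.065)&(X[:,2]<.2)
G=X[grey];rng=np.random.default_rng(0);best=None
for _ in range(300):
    a,b,c=G[rng.choice(len(G),3,False)];nn=np.cross(b-a,c-a);l=np.linalg.norm(nn)
    if l<1e-7: continue
    k=np.abs((G-a)@(nn/l))<.002
    if best is None or k.sum()>best.sum():best=k
Q=G[best];c0=Q.mean(0);nn=np.linalg.svd(Q-c0,full_matrices=False)[2][2];nn*=np.sign(nn[2])
yaw=np.arctan2(-nn[1],-nn[0]);print('n',nn,np.degrees(np.arccos(nn[2])),'yaw',yaw,len(Q))
for it in range(3):   # yaw from edges
    Rd=Ro.from_euler('ZY',[yaw,-np.radians(25)]).as_matrix();L=Q@Rd
    xs=np.arange(L[:,0].min()+.01,L[:,0].max()-.01,.006);e=[]
    for x in xs:
        y=L[abs(L[:,0]-x)<.003,1]
        if len(y)>20: e.append((x,y.min(),y.max()))
    e=np.array(e);fl=np.polyfit(e[:,0],e[:,2],1);fr=np.polyfit(e[:,0],e[:,1],1);
    print(' edge slopes',fl[0],fr[0],'width',np.median(e[:,2]-e[:,1]));yaw+=(fl[0]+fr[0])/2
Rd=Ro.from_euler('ZY',[yaw,-np.radians(25)]).as_matrix();L=Q@Rd
yc=np.median((e[:,1]+e[:,2])/2);x0=np.percentile(L[:,0],.3)+.035;zc=np.median(L[:,2]);o=Rd@[x0,yc,zc];print('yaw',yaw,'origin',o)
def at(m,name):
    A=(X[m]-o)@Rd;print(name,m.sum(),'min',np.percentile(A,2,axis=0).round(4),'med',np.median(A,0).round(4),'max',np.percentile(A,98,axis=0).round(4));return A
ok=D>0
red=at(ok&(P[:,0]>110)&(P[:,1]<60)&(P[:,2]<60)&(X[:,2]>.1),'red')
A=(X-o)@Rd
cu=ok&(P[:,0]>P[:,2]+40)&(P[:,1]>60)&(abs(A[:,0]-.044)<.02)&(A[:,2]>.004)
at(cu&(A[:,1]>0),'cuL');at(cu&(A[:,1]<0),'cuR')
bl=ok&(P.max(1)<50)&(abs(A[:,2]-.012)<.004)
for sx in(55,137):
    for sy in(-1,1): 
        m=bl&(abs(A[:,0]-sx/1000)<.02)&(A[:,1]*sy>.02)&(A[:,1]*sy<.06)
        if m.sum()>5: at(m,f'cheek{sx},{sy}')
top=red[red[:,2]>.054];print('wing top',cv2.minAreaRect((top[:,:2]*1000).astype(np.float32)),top.mean(0))
np.savez('dock.npz',o=o,yaw=yaw)
E
python3 m4.py w3.npz
```

```text
n [-0.41983722 -0.04630512  0.90641742] 24.985131906344094 yaw 0.10984904421001508 12346
 edge slopes 0.0020031931045989136 -0.0019224100918440418 width 0.09936742494797182
 edge slopes 0.001966319655728428 -0.001960274522242521 width 0.09936748979432232
 edge slopes 0.0019635603512238703 -0.0019631079833624878 width 0.09936749464036802
yaw 0.10989268446706617 origin [0.51523904 0.12467877 0.0903298 ]
red 908 min [-0.0158 -0.0107  0.0327] med [ 0.0039 -0.0006  0.0568] max [0.026  0.0109 0.0589]
cuL 114 min [0.0398 0.0201 0.0055] med [0.0425 0.0242 0.018 ] max [0.0431 0.0284 0.0222]
cuR 119 min [ 0.0245 -0.0285  0.0054] med [ 0.0424 -0.0243  0.0194] max [ 0.043  -0.006   0.0379]
cheek55,-1 169 min [ 0.0359 -0.0355  0.0088] med [ 0.0541 -0.0326  0.0118] max [ 0.0627 -0.023   0.0158]
cheek55,1 183 min [0.0359 0.0238 0.0093] med [0.0542 0.0328 0.0115] max [0.0624 0.036  0.015 ]
wing top ((4.2232818603515625, -0.5222244262695312), (9.759980201721191, 43.83106994628906), 87.00285339355469) [ 0.00420882 -0.00040564  0.05768853]
```

```bash
cat > go.py <<'E'
from h import *
import sys
z=np.load('dock.npz');Rd=Ro.from_euler('ZY',[float(z['yaw']),-np.radians(25)]).as_matrix();o=z['o']-.001*Rd[:,0]
Rt=Rd@np.diag([1,-1,-1.])
off=np.array([-.0005,0,-.0285])
if __name__=='__main__':
    s=r.get_state();tp=np.array(s['tool_pos']);R=Ro.from_quat(s['eef_rot']).as_matrix()
    print('M now in dock mm',((tp+R@off-o)@Rd*1000).round(2),'F dock',(np.array(s['contact_force'])@Rd).round(2))
    print('turn deg',np.degrees(Ro.from_matrix(Rt@R.T).as_rotvec()).round(2),'axes x',Rd[:,0].round(3),'y',Rd[:,1].round(3),'z',Rd[:,2].round(3))
    if len(sys.argv)>3:
        t=np.array(list(map(float,sys.argv[1:4])))/1000; print('shift cm',((o+Rd@t-Rt@off-tp)*100).round(2))
E
python3 go.py 115 0 90
```

```text
M now in dock mm [ -3.49  -3.21 214.4 ] F dock [-1.18 -0.31 -1.42]
turn deg [  2.9  -24.83  -0.68] axes x [0.901 0.099 0.423] y [-0.11   0.994  0.   ] z [-0.42  -0.046  0.906]
shift cm [17.06  2.2  -5.98]
```

Call:
step_arm:
  increments:
    - [[0.8,0.1,0],[0.1,-1.2,0]]
    - [[1.5,0.2,-0.2],[0.3,-2.5,-0.1]]
    - [[2,0.25,-0.4],[0.3,-3,-0.1]]
    - [[2.3,0.3,-0.8],[0.4,-3.2,-0.1]]
    - [[2.3,0.3,-0.8],[0.4,-3.2,-0.1]]
    - [[2.3,0.3,-0.9],[0.4,-3.2,-0.1]]
    - [[2.2,0.3,-1],[0.4,-3.2,-0.1]]
    - [[1.8,0.2,-0.9],[0.3,-2.8,-0.1]]
    - [[1.2,0.15,-0.7],[0.2,-1.8,0]]
    - [[0.6,0.1,-0.3],[0.1,-0.7,0]]

```text
clock: 12.75
tool_pos: [0.5919, 0.1334, 0.1932]
eef_rot: [0.975, 0.054, 0.216, -0.012]
contact_force: [-0.6, -0.1, -2.8]
opening: 0.633
finger_force: 30.0
```

Call:
step_arm:
  increments:
    - [[0,0,0],[0,0,0]]
    - [[0,0,0],[0,0,0]]
    - [[0,0,0],[0,0,0]]
    - [[0,0,0],[0,0,0]]
    - [[0,0,0],[0,0,0]]
    - [[0,0,0],[0,0,0]]
    - [[0,0,0],[0,0,0]]
    - [[0,0,0],[0,0,0]]
    - [[0,0,0],[0,0,0]]
    - [[0,0,0],[0,0,0]]

```text
clock: 13.75
tool_pos: [0.592, 0.1331, 0.1942]
eef_rot: [0.975, 0.053, 0.216, -0.012]
contact_force: [0.1, 1.0, -1.5]
opening: 0.632
finger_force: 30.0
```

```bash
cat > m5.py <<'E'
from go import *
# held module's top face in dock frame, each camera
for n in('scene','side','wrist'):
    p,d,W=snap(n);P=p.reshape(-1,3).astype(int);A=(W.reshape(-1,3)-o)@Rd
    cv2.imwrite(f'pics/m5_{n}_{r.get_state()["clock"]:.2f}.png',p[:,:,::-1])
    b=(d.ravel()>0)&((P[:,2]>P[:,0]+25)&(P[:,2]>P[:,1]+15)|(P.min(1)>140))&(abs(A[:,0]-.11)<.08)&(abs(A[:,1])<.045)&(A[:,2]>.015)&(A[:,2]<.14)
    zt=np.median(A[b&(P[:,2]>P[:,0]+25)][:,2]);zt=np.percentile(A[b][:,2],90)
    t=b&(abs(A[:,2]-zt)<.005);Q=A[t];c=Q.mean(0);nn=np.linalg.svd(Q-c,full_matrices=False)[2][2];nn*=np.sign(nn[2])
    print(n,t.sum(),'top z',np.median(Q[:,2]).round(4),'n',nn.round(3),'rect',np.array(cv2.minAreaRect(Q[:,:2].astype(np.float32)*1000)[0]).round(1),[np.round(v,1) for v in cv2.minAreaRect(Q[:,:2].astype(np.float32)*1000)[1:]],'x',np.percentile(Q[:,0],[1,99]).round(4))
E
python3 go.py 115 0 40; python3 m5.py
```

```text
M now in dock mm [114.41  -0.    90.  ] F dock [-0.47  1.02 -1.39]
turn deg [-0.02 -0.04  0.03] axes x [0.901 0.099 0.423] y [-0.11   0.994  0.   ] z [-0.42  -0.046  0.906]
shift cm [ 2.16  0.24 -4.51]
scene 379 top z 0.1145 n [0.    0.002 1.   ] rect [123.9   1.4] [array([100.5,  61.2]), np.float64(0.6)] x [0.0793 0.1737]
side 262 top z 0.1168 n [-0.012 -0.004  1.   ] rect [67.3  2.5] [array([58.8, 59.3]), np.float64(89.6)] x [0.0404 0.0951]
wrist 19762 top z 0.1176 n [0.003 0.001 1.   ] rect [113.4  -0.2] [array([110.8,  56.1]), np.float64(0.2)] x [0.0608 0.1683]
```

Call:
step_arm:
  increments:
    - [[0.25,0,-0.4],[0,0,0]]
    - [[0.4,0.05,-0.8],[0,0,0]]
    - [[0.4,0.05,-0.9],[0,0,0]]
    - [[0.4,0.05,-0.9],[0,0,0]]
    - [[0.4,0.05,-0.9],[0,0,0]]
    - [[0.4,0.05,-0.9],[0,0,0]]
    - [[0.4,0.05,-0.9],[0,0,0]]
    - [[0.4,0.05,-0.8],[0,0,0]]
    - [[0.3,0.03,-0.6],[0,0,0]]
    - [[0.15,0,-0.3],[0,0,0]]

```text
clock: 14.9
tool_pos: [0.6362, 0.1397, 0.1333]
eef_rot: [0.978, 0.053, 0.202, -0.01]
contact_force: [-0.6, -0.4, -1.5]
opening: 0.633
finger_force: 30.0
```

```bash
python3 go.py 114 0 2; python3 m5.py
```

```text
M now in dock mm [129.98   1.73  15.92] F dock [-1.26 -0.31 -1.09]
turn deg [ 0.33 -1.65  0.16] axes x [0.901 0.099 0.423] y [-0.11   0.994  0.   ] z [-0.42  -0.046  0.906]
shift cm [-0.76 -0.25 -1.9 ]
scene 354 top z 0.0397 n [0.027 0.002 1.   ] rect [134.4   3.3] [array([ 57.7, 109.9]), np.float64(89.2)] x [0.0812 0.1888]
side 268 top z 0.0433 n [0.015 0.012 1.   ] rect [84.6  4.4] [array([59.5, 60.6]), np.float64(88.4)] x [0.0576 0.1139]
wrist 19528 top z 0.0431 n [0.031 0.004 1.   ] rect [129.6   1.7] [array([ 56.4, 110.6]), np.float64(89.9)] x [0.077  0.1844]
```

```bash
python3 - <<'E'
from h import *
s=r.get_state();print(np.round(s['q'],3),np.round(s['qd'],3),np.round(s['joint_torque'],1))
E
python3 go.py 115 0 12
```

```text
[-0.395  0.706  0.092  2.013  0.862  0.043 -2.654] [-0.002 -0.01   0.002  0.005  0.001 -0.     0.001] [  0.  -48.5   2.7 -10.4   0.1  -0.9  -0. ]
M now in dock mm [129.88   1.6   16.52] F dock [-0.74  0.27 -2.13]
turn deg [ 0.35 -1.63  0.13] axes x [0.901 0.099 0.423] y [-0.11   0.994  0.   ] z [-0.42  -0.046  0.906]
shift cm [-1.06 -0.27 -1.  ]
```

The arm ran into joint limits here: q6 is at 0.043 and q7 at −2.65, and the wrist must flip to lower any farther. The remedy is to back off, turn the tool half a turn, tilt it well outward so the wrist flips, then turn the second half. That gives the same module pose with q7 rewound.

Call:
step_arm:
  increments:
    - [[-0.2,0,0.5],[0,0,0]]
    - [[-0.5,-0.1,1],[0,0,0]]
    - [[-0.7,-0.1,1.6],[-0.1,1,0]]
    - [[-1,-0.2,1.8],[-0.2,2,0]]
    - [[-1.3,-0.2,1.8],[-0.4,3.4,0]]
    - [[-1.5,-0.2,1.8],[-0.5,4.2,0]]
    - [[-1.5,-0.3,1.8],[-0.5,4.2,0]]
    - [[-1.5,-0.3,1.5],[-0.5,4.2,0]]
    - [[-1.2,-0.2,1],[-0.3,2.8,0]]
    - [[-0.8,0,0.6],[-0.2,1.4,0]]

```text
clock: 16.05
tool_pos: [0.534, 0.1228, 0.2701]
eef_rot: [0.999, 0.054, 0.001, 0.003]
contact_force: [0.7, -0.2, -2.1]
opening: 0.638
finger_force: 30.0
```

Call:
step_arm:
  increments:
    - [[0,0,0],[0,0,3]]
    - [[0,0,0],[0,0,6]]
    - [[0,0,0],[0,0,8.5]]
    - [[0,0,0],[0,0,8.5]]
    - [[0,0,0],[0,0,8.5]]
    - [[0,0,0],[0,0,8.5]]
    - [[0,0,0],[0,0,8.5]]
    - [[0,0,0],[0,0,8.5]]
    - [[0,0,0],[0,0,8.5]]
    - [[0,0,0],[0,0,8.5]]

```text
clock: 17.05
tool_pos: [0.5336, 0.1227, 0.269]
eef_rot: [0.745, 0.667, 0.002, 0.003]
contact_force: [-0.7, -0.2, -1.9]
opening: 0.633
finger_force: 30.0
```

```bash
cat > st.py <<'E'
from go import *
s=r.get_state();print(s['clock'],np.round(s['q'],3),np.round(s['tool_pos'],4),s['opening'],np.round(s['contact_force'],1));R=Ro.from_quat(s['eef_rot']).as_matrix();print(R.T.round(3).tolist(),'x yaw',np.degrees(np.arctan2(R[1,0],R[0,0])))
E
python3 st.py
```

```text
17.05 [ 0.246  0.653 -0.975  1.702  0.603  1.111 -1.024] [0.5336 0.1227 0.269 ] 0.6332260362573731 [-0.7 -0.2 -1.9]
[[0.111, 0.994, -0.002], [0.994, -0.111, 0.007], [0.007, -0.002, -1.0]] x yaw 83.62748520800969
```

Call:
step_arm:
  increments:
    - [[0,0,0],[0,0,8.5]]
    - [[0,0,0],[0,0,8.5]]
    - [[0,0,0],[0,0,8.5]]
    - [[0,0,0],[0,0,8.5]]
    - [[0,0,0],[0,0,8.5]]
    - [[0,0,0],[0,0,8.5]]
    - [[0,0,0],[0,0,8.5]]
    - [[0,0,0],[0,0,8.5]]
    - [[0,0,0],[0,0,8.5]]
    - [[0,0,0],[0,0,8.5]]

```text
clock: 18.05
tool_pos: [0.5338, 0.1224, 0.2689]
eef_rot: [0.099, 0.995, 0.002, 0.001]
contact_force: [-0.3, -0.4, -2.0]
opening: 0.635
finger_force: 30.0
```

```bash
python3 st.py
```

```text
18.05 [ 0.379  0.823 -1.355  1.693  0.831  1.326  0.236] [0.5338 0.1224 0.2689] 0.6350630536418256 [-0.3 -0.4 -2. ]
[[-0.98, 0.197, -0.002], [0.197, 0.98, 0.004], [0.003, 0.003, -1.0]] x yaw 168.61325727900743
```

Call:
step_arm:
  increments:
    - [[0.6,0.1,0],[0.3,-2.4,1]]
    - [[0.9,0.1,0],[0.5,-4.5,2]]
    - [[1,0.1,0],[0.5,-4.7,2]]
    - [[1,0.1,0],[0.5,-4.7,2]]
    - [[1,0.1,0],[0.5,-4.7,2]]
    - [[1,0.1,0],[0.5,-4.7,2]]
    - [[1,0.1,0],[0.5,-4.7,2]]
    - [[1,0.1,0],[0.5,-4.7,2]]
    - [[1,0.1,0],[0.5,-4.7,1]]
    - [[0.6,0.1,0],[0.5,-4.7,1]]

```text
clock: 19.05
tool_pos: [0.6255, 0.1323, 0.2697]
eef_rot: [-0.052, 0.923, 0.075, 0.375]
contact_force: [0.0, -0.5, -2.8]
opening: 0.633
finger_force: 30.0
```

```bash
python3 st.py
```

```text
19.05 [ 0.466  0.788 -1.32   2.262  1.995  0.935 -0.437] [0.6255 0.1323 0.2697] 0.6334868171967942 [ 0.  -0.5 -2.8]
[[-0.714, -0.039, -0.699], [-0.151, 0.983, 0.1], [0.683, 0.177, -0.708]] x yaw -176.87164756029364
```

Call:
step_arm:
  increments:
    - [[0,0,0],[-2.5,-0.6,2.6]]
    - [[0,0,0],[-5,-1.2,5.2]]
    - [[0,0,0],[-5.8,-1.4,6]]
    - [[0,0,0],[-5.8,-1.4,6]]
    - [[0,0,0],[-5.8,-1.4,6]]
    - [[0,0,0],[-5.8,-1.4,6]]
    - [[0,0,0],[-5.8,-1.4,6]]
    - [[0,0,0],[-5.8,-1.4,6]]
    - [[0,0,0],[-5.8,-1.4,6]]
    - [[0,0,0],[-5.8,-1.4,6]]

```text
clock: 20.05
tool_pos: [0.6248, 0.1327, 0.2692]
eef_rot: [-0.626, 0.684, -0.183, 0.327]
contact_force: [0.4, -0.3, -1.3]
opening: 0.634
finger_force: 30.0
```

```bash
python3 st.py
```

```text
20.05 [ 0.306  0.62  -0.971  2.256  2.106  0.686  0.749] [0.6248 0.1327 0.2692] 0.6343066056250274 [ 0.4 -0.3 -1.3]
[[-0.001, -0.976, -0.218], [-0.737, 0.148, -0.66], [0.676, 0.16, -0.719]] x yaw -90.07512274805856
```

Call:
step_arm:
  increments:
    - [[0,0,0],[-5.8,-1.4,6]]
    - [[0,0,0],[-5.8,-1.4,6]]
    - [[0,0,0],[-5.8,-1.4,6]]
    - [[0,0,0],[-5.8,-1.4,6]]
    - [[0,0,0],[-5.8,-1.4,6]]
    - [[0,0,0],[-5.8,-1.4,6]]
    - [[0,0,0],[-5.8,-1.4,6]]
    - [[0,0,0],[-5.8,-1.4,6]]
    - [[0,0,0],[-5.8,-1.4,6]]
    - [[0,0,0],[-5.8,-1.4,6]]

```text
clock: 21.05
tool_pos: [0.6247, 0.1332, 0.2693]
eef_rot: [0.92, -0.086, 0.364, -0.115]
contact_force: [0.7, -0.2, -1.9]
opening: 0.635
finger_force: 30.0
```

```bash
python3 st.py;python3 go.py 115 0 90
```

```text
21.05 [ 0.045  0.518 -0.557  2.283  2.399  0.536  1.865] [0.6247 0.1332 0.2693] 0.6352866940272635 [ 0.7 -0.2 -1.9]
[[0.72, -0.243, 0.651], [-0.075, -0.959, -0.275], [0.69, 0.149, -0.708]] x yaw -18.628048603736953
M now in dock mm [166.02  -5.44 142.44] F dock [-0.16 -0.26 -2.03]
turn deg [-16.14  17.25  13.04] axes x [0.901 0.099 0.423] y [-0.11   0.994  0.   ] z [-0.42  -0.046  0.906]
shift cm [-3.21  0.   -7.49]
```

Call:
step_arm:
  increments:
    - [[0,0,0],[-1.6,1.7,1.3]]
    - [[-0.3,0,-0.5],[-1.6,1.7,1.3]]
    - [[-0.4,0,-0.9],[-1.6,1.7,1.3]]
    - [[-0.4,0,-1],[-1.6,1.7,1.3]]
    - [[-0.4,0,-1],[-1.6,1.7,1.3]]
    - [[-0.4,0,-1],[-1.6,1.7,1.3]]
    - [[-0.4,0,-1],[-1.6,1.7,1.3]]
    - [[-0.4,0,-1],[-1.6,1.7,1.3]]
    - [[-0.3,0,-0.7],[-1.6,1.8,1.3]]
    - [[-0.2,0,-0.4],[-1.6,1.8,1.3]]

```text
clock: 22.05
tool_pos: [0.5907, 0.1322, 0.1879]
eef_rot: [0.973, 0.048, 0.224, -0.014]
contact_force: [-0.6, 1.0, -2.0]
opening: 0.632
finger_force: 30.2
```

```bash
python3 st.py;python3 go.py 115 0 20
```

```text
22.05 [-0.431  0.567  0.111  2.146  1.814  0.045  2.655] [0.5907 0.1322 0.1879] 0.6317048402903047 [-0.6  1.  -2. ]
[[0.895, 0.087, 0.438], [0.1, -0.995, -0.007], [0.435, 0.05, -0.899]] x yaw 5.545702981280498
M now in dock mm [109.94  -0.85  84.92] F dock [-1.3   1.08 -1.64]
turn deg [-0.47  0.94  0.57] axes x [0.901 0.099 0.423] y [-0.11   0.994  0.   ] z [-0.42  -0.046  0.906]
shift cm [ 3.13  0.43 -5.69]
```

Call:
step_arm:
  increments:
    - [[0.3,0.05,-0.5],[0,0,0]]
    - [[0.4,0.05,-0.6],[0,0,0]]
    - [[0.4,0.05,-0.7],[0,0,0]]
    - [[0.4,0.05,-0.7],[0,0,0]]
    - [[0.4,0.05,-0.7],[0,0,0]]
    - [[0.4,0.05,-0.7],[0,0,0]]
    - [[0.3,0.05,-0.6],[0,0,0]]
    - [[0.3,0.05,-0.6],[-0.1,0.2,0.1]]
    - [[0.1,0,-0.3],[-0.2,0.4,0.3]]
    - [[0,0,0],[-0.2,0.3,0.2]]

```text
clock: 23.05
tool_pos: [0.619, 0.1363, 0.1313]
eef_rot: [0.975, 0.056, 0.214, -0.012]
contact_force: [-1.2, 0.7, -2.8]
opening: 0.631
finger_force: 30.0
```

```bash
python3 st.py;python3 go.py 115 0 20
```

```text
23.05 [-0.293  0.692 -0.08   2.084  1.931  0.156  2.58 ] [0.619  0.1363 0.1313] 0.6307409886275807 [-1.2  0.7 -2.8]
[[0.903, 0.104, 0.418], [0.114, -0.993, 0.0], [0.415, 0.048, -0.909]] x yaw 6.570397504761567
M now in dock mm [1.1264e+02 9.0000e-02 2.1520e+01] F dock [-2.21  0.8  -2.01]
turn deg [ 0.04 -0.3  -0.27] axes x [0.901 0.099 0.423] y [-0.11   0.994  0.   ] z [-0.42  -0.046  0.906]
shift cm [ 0.29  0.02 -0.03]
```

Call:
step_arm:
  increments:
    - [[0.1,0,0],[0,-0.3,-0.3]]
    - [[0.1,0.02,-0.1],[0,0,0]]
    - [[0.1,0.02,-0.1],[0,0,0]]
    - [[0.1,0,-0.1],[0,0,0]]
    - [[0.1,0,-0.1],[0,0,0]]
    - [[0,0,-0.1],[0,0,0]]
    - [[0,0,0],[0,0,0]]
    - [[0,0,0],[0,0,0]]
    - [[0,0,0],[0,0,0]]
    - [[0,0,0],[0,0,0]]

```text
clock: 24.05
tool_pos: [0.624, 0.1369, 0.1268]
eef_rot: [0.975, 0.053, 0.217, -0.012]
contact_force: [0.7, -0.3, -1.8]
opening: 0.635
finger_force: 30.0
```

```bash
python3 go.py 115 0 2; python3 m5.py
```

```text
M now in dock mm [115.1    0.2   15.34] F dock [-0.18 -0.38 -1.94]
turn deg [0.03 0.06 0.03] axes x [0.901 0.099 0.423] y [-0.11   0.994  0.   ] z [-0.42  -0.046  0.906]
shift cm [ 0.55  0.04 -1.21]
scene 362 top z 0.0399 n [ 0.001 -0.001  1.   ] rect [118.7   0. ] [array([113.5,  59.6]), np.float64(1.5)] x [0.0812 0.1741]
side 228 top z 0.0422 n [0.006 0.004 1.   ] rect [66.9  4.1] [array([59.3, 60.7]), np.float64(0.8)] x [0.0587 0.0956]
wrist 19915 top z 0.0429 n [0.001 0.002 1.   ] rect [114.1   0.2] [array([ 56.3, 110.8]), np.float64(89.8)] x [0.0612 0.1689]
```

Call:
step_arm:
  increments:
    - [[0.08,0.01,-0.18],[0,0,0]]
    - [[0.08,0.01,-0.18],[0,0,0]]
    - [[0.08,0.01,-0.18],[0,0,0]]
    - [[0.08,0.01,-0.18],[0,0,0]]
    - [[0.08,0.01,-0.18],[0,0,0]]
    - [[0.06,0,-0.12],[0,0,0]]
    - [[0,0,0],[0,0,0]]
    - [[0,0,0],[0,0,0]]
    - [[0,0,0],[0,0,0]]
    - [[0,0,0],[0,0,0]]

```text
clock: 25.2
tool_pos: [0.6286, 0.1373, 0.1167]
eef_rot: [0.975, 0.053, 0.217, -0.012]
contact_force: [-0.2, 0.3, -2.0]
opening: 0.632
finger_force: 30.0
```

```bash
python3 go.py 115 0 1
```

```text
M now in dock mm [115.02   0.18   4.17] F dock [-1.01  0.36 -1.75]
turn deg [0.03 0.07 0.03] axes x [0.901 0.099 0.423] y [-0.11   0.994  0.   ] z [-0.42  -0.046  0.906]
shift cm [ 0.13 -0.   -0.29]
```

Call:
step_arm:
  increments:
    - [[0.04,0,-0.09],[0,0,0]]
    - [[0,0,0],[0,0,0]]
    - [[0.04,0,-0.09],[0,0,0]]
    - [[0,0,0],[0,0,0]]
    - [[0.03,0,-0.07],[0,0,0]]
    - [[0,0,0],[0,0,0]]
    - [[0,0,0],[0,0,0]]
    - [[0,0,0],[0,0,0]]
    - [[0,0,0],[0,0,0]]
    - [[0,0,0],[0,0,0]]

```text
clock: 26.2
tool_pos: [0.6297, 0.1374, 0.1141]
eef_rot: [0.975, 0.053, 0.217, -0.012]
contact_force: [1.1, 0.3, -1.9]
opening: 0.634
finger_force: 30.0
```

```bash
python3 go.py 102 0 1; python3 m5.py
```

```text
M now in dock mm [1.149e+02 8.000e-02 1.400e+00] F dock [ 0.22  0.2  -2.21]
turn deg [0.02 0.06 0.03] axes x [0.901 0.099 0.423] y [-0.11   0.994  0.   ] z [-0.42  -0.046  0.906]
shift cm [-1.15 -0.13 -0.58]
scene 355 top z 0.0258 n [0.002 0.001 1.   ] rect [119.2   0.8] [array([113.7,  60.8]), np.float64(1.3)] x [0.0658 0.1744]
side 219 top z 0.0278 n [-0.005 -0.007  1.   ] rect [67.4  3.3] [array([57.6, 56.2]), np.float64(0.1)] x [0.0586 0.0948]
wrist 19849 top z 0.029 n [0.001 0.002 1.   ] rect [1.142e+02 1.000e-01] [array([ 56.5, 110.2]), np.float64(89.7)] x [0.0611 0.1688]
```

Call:
step_arm:
  increments:
    - [[-0.09,-0.01,-0.04],[0,0,0]]
    - [[-0.14,-0.015,-0.065],[0,0,0]]
    - [[-0.14,-0.015,-0.065],[0,0,0]]
    - [[-0.14,-0.015,-0.065],[0,0,0]]
    - [[-0.14,-0.015,-0.065],[0,0,0]]
    - [[-0.14,-0.015,-0.065],[0,0,0]]
    - [[-0.09,-0.01,-0.045],[0,0,0]]
    - [[-0.05,0,-0.02],[0,0,0]]
    - [[0,0,0],[0,0,0]]
    - [[0,0,0],[0,0,0]]

```text
clock: 27.35
tool_pos: [0.6205, 0.1364, 0.1099]
eef_rot: [0.975, 0.053, 0.217, -0.012]
contact_force: [-0.1, 0.6, -2.1]
opening: 0.634
finger_force: 30.0
```

```bash
python3 go.py 99 0 1; python3 m5.py
```

```text
M now in dock mm [104.71   0.17   1.43] F dock [-0.94  0.66 -1.9 ]
turn deg [0.02 0.07 0.03] axes x [0.901 0.099 0.423] y [-0.11   0.994  0.   ] z [-0.42  -0.046  0.906]
shift cm [-0.5  -0.07 -0.28]
scene 357 top z 0.0257 n [0.005 0.003 1.   ] rect [108.8   1.1] [array([ 59.9, 110.8]), np.float64(87.6)] x [0.0559 0.163 ]
side 211 top z 0.0282 n [ 0.017 -0.006  1.   ] rect [66.6  3.2] [array([35.6, 58.7]), np.float64(1.1)] x [0.0487 0.0833]
wrist 19973 top z 0.029 n [0.001 0.002 1.   ] rect [103.5   0.3] [array([ 56.4, 111.1]), np.float64(89.8)] x [0.0508 0.1586]
```

Call:
step_arm:
  increments:
    - [[-0.06,-0.006,-0.03],[0,0,0]]
    - [[-0.06,-0.006,-0.03],[0,0,0]]
    - [[-0.06,-0.006,-0.03],[0,0,0]]
    - [[-0.06,-0.006,-0.03],[0,0,0]]
    - [[-0.06,-0.006,-0.03],[0,0,0]]
    - [[-0.06,-0.006,-0.03],[0,0,0]]
    - [[-0.06,-0.006,-0.03],[0,0,0]]
    - [[0,0,0],[0,0,0]]
    - [[0,0,0],[0,0,0]]
    - [[0,0,0],[0,0,0]]

```text
clock: 28.5
tool_pos: [0.6163, 0.136, 0.1077]
eef_rot: [0.975, 0.053, 0.217, -0.012]
contact_force: [0.3, 0.2, -2.4]
opening: 0.634
finger_force: 30.0
```

```bash
python3 go.py 99 0 1; python3 m5.py
```

```text
M now in dock mm [99.95  0.17  1.32] F dock [-0.75  0.15 -2.3 ]
turn deg [0.03 0.06 0.04] axes x [0.901 0.099 0.423] y [-0.11   0.994  0.   ] z [-0.42  -0.046  0.906]
shift cm [-0.07 -0.02 -0.07]
scene 346 top z 0.0258 n [0.003 0.001 1.   ] rect [103.9   1.2] [array([ 59.7, 111.2]), np.float64(89.9)] x [0.0493 0.1583]
side 219 top z 0.0279 n [-0.003  0.002  1.   ] rect [61.8  3. ] [array([59.3, 36.3]), np.float64(89.8)] x [0.0441 0.0794]
wrist 19899 top z 0.0289 n [0.001 0.002 1.   ] rect [98.7  0.2] [array([ 56.5, 110.9]), np.float64(89.9)] x [0.046  0.1538]
```

Call:
step_arm:
  increments:
    - [[-0.05,-0.005,-0.02],[0,0,0]]
    - [[0,0,0],[0,0,0]]
    - [[-0.05,-0.005,-0.02],[0,0,0]]
    - [[0,0,0],[0,0,0]]
    - [[-0.05,-0.005,-0.02],[0,0,0]]
    - [[0,0,0],[0,0,0]]
    - [[0.02,0,-0.05],[0,0,0]]
    - [[0,0,0],[0,0,0]]
    - [[0,0,0],[0,0,0]]
    - [[0,0,0],[0,0,0]]

```text
clock: 29.65
tool_pos: [0.6152, 0.1359, 0.1068]
eef_rot: [0.975, 0.053, 0.217, -0.012]
contact_force: [2.8, -0.1, 1.5]
opening: 0.63
finger_force: 30.0
```

```bash
python3 go.py 99 0 1; for i in 1 2 3; do python3 -c "
from go import *
r.snapshot('side');print((np.array(r.get_state()['contact_force'])@Rd).round(2))";done
```

```text
M now in dock mm [98.6   0.18  0.95] F dock [ 3.11 -0.37  0.17]
turn deg [0.02 0.1  0.04] axes x [0.901 0.099 0.423] y [-0.11   0.994  0.   ] z [-0.42  -0.046  0.906]
shift cm [ 0.03 -0.01  0.02]
[ 3.49 -0.11  0.16]
[ 3.26 -0.5  -0.58]
[ 2.64 -0.23  0.03]
```

Call:
step_arm:
  increments:
    - [[0,0,0],[0,0,0]]
    - [[0,0,0],[0,0,0]]
    - [[0,0,0],[0,0,0]]
    - [[0,0,0],[0,0,0]]
    - [[0,0,0],[0,0,0]]
    - [[-0.1,0,0.2],[0,0,0]]
    - [[-0.2,0,0.5],[0,0,0]]
    - [[-0.4,-0.05,0.9],[0,0,0]]
    - [[-0.6,-0.05,1.3],[0,0,0]]
    - [[-0.8,-0.1,1.7],[0,0,0]]
  fingers: 1

```text
clock: 30.8
tool_pos: [0.5934, 0.1338, 0.1533]
eef_rot: [0.975, 0.053, 0.216, -0.012]
contact_force: [-0.3, -0.2, -0.4]
opening: 0.999
finger_force: 0.0
```

```bash
python3 st.py; python3 go.py -2 0 75; python3 m5.py
```

```text
30.8 [-0.301  0.631 -0.091  2.145  1.922  0.171  2.566] [0.5934 0.1338 0.1533] 0.9994569097335837 [-0.3 -0.2 -0.4]
[[0.901, 0.099, 0.423], [0.109, -0.994, -0.0], [0.421, 0.046, -0.906]] x yaw 6.244145344635476
M now in dock mm [98.41  0.53 52.35] F dock [-0.42 -0.17 -0.2 ]
turn deg [-0.02  0.04  0.05] axes x [0.901 0.099 0.423] y [-0.11   0.994  0.   ] z [-0.42  -0.046  0.906]
shift cm [-9.99 -1.16 -2.19]
scene 493 top z 0.0248 n [-0.002 -0.002  1.   ] rect [104.1   0.9] [array([ 57.2, 111.5]), np.float64(89.2)] x [0.05  0.159]
side 464 top z 0.0272 n [-0.001  0.001  1.   ] rect [98.5  4.3] [array([110.3,  60.6]), np.float64(2.9)] x [0.0441 0.152 ]
wrist 15350 top z 0.028 n [0.001 0.    1.   ] rect [98.8 -0. ] [array([ 56.2, 110.4]), np.float64(90.0)] x [0.046  0.1535]
```

Call:
step_arm:
  increments:
    - [[-0.5,-0.05,1.1],[0,0,0]]
    - [[-0.5,-0.05,0.9],[0,0,0]]
    - [[-1,-0.1,-0.3],[0,0,0]]
    - [[-1.2,-0.15,-0.6],[0,0,0]]
    - [[-1.4,-0.16,-0.66],[0,0,0]]
    - [[-1.5,-0.18,-0.72],[0,0,0]]
    - [[-1.4,-0.17,-0.66],[0,0,0]]
    - [[-1.2,-0.15,-0.6],[0,0,0]]
    - [[-0.8,-0.1,-0.4],[0,0,0]]
    - [[-0.4,-0.05,-0.2],[0,0,0]]

```text
clock: 31.95
tool_pos: [0.4942, 0.1221, 0.1304]
eef_rot: [0.975, 0.053, 0.216, -0.012]
contact_force: [1.1, 0.2, -0.8]
opening: 0.999
finger_force: 0.0
```

```bash
python3 st.py; python3 go.py -2 0 41
python3 - <<'E'
from go import *
for n in('scene','wrist','side'):
    p,d,W=snap(n);P=p.reshape(-1,3).astype(int);A=(W.reshape(-1,3)-o)@Rd
    m=(d.ravel()>0)&(P[:,0]>90)&(P[:,1]<60)&(P[:,2]<60)&(abs(A[:,0])<.04)&(abs(A[:,1])<.04)&(A[:,2]>.052)
    if m.sum()>10: print(n,m.sum(),cv2.minAreaRect((A[m][:,:2]*1000).astype(np.float32)),np.median(A[m][:,2]))
    if n=='side': cv2.imwrite('pics/wing.png',cv2.resize(p[170:330,180:380],(800,600))[:,:,::-1])
E
```

```text
31.95 [-0.129  0.657 -0.473  2.428  2.19   0.531  2.201] [0.4942 0.1221 0.1304] 0.9990144503043307 [ 1.1  0.2 -0.8]
[[0.901, 0.099, 0.422], [0.109, -0.994, 0.0], [0.42, 0.046, -0.906]] x yaw 6.265611166384079
M now in dock mm [-1.76 -0.27 73.82] F dock [ 0.69  0.1  -1.25]
turn deg [ 0.01 -0.02  0.03] axes x [0.901 0.099 0.423] y [-0.11   0.994  0.   ] z [-0.42  -0.046  0.906]
shift cm [ 1.36  0.18 -2.98]
scene 30 ((16.011348724365234, 2.071561813354492), (47.58760070800781, 29.980567932128906), 35.77932357788086) 0.054538464621884455
wrist 957 ((-1.291952133178711, -7.460126876831055), (35.12772750854492, 52.41844940185547), 74.6164321899414) 0.057623910120265076
side 16 ((0.7374401092529297, 7.012777328491211), (48.65987777709961, 5.703017711639404), 2.1757872104644775) 0.05343966581771417
```

Call:
step_arm:
  increments:
    - [[0.1,0,-0.2],[0,0,0]]
    - [[0.2,0.03,-0.4],[0,0,0]]
    - [[0.25,0.03,-0.5],[0,0,0]]
    - [[0.25,0.03,-0.55],[0,0,0]]
    - [[0.25,0.03,-0.55],[0,0,0]]
    - [[0.2,0.03,-0.4],[0,0,0]]
    - [[0.1,0.02,-0.25],[0,0,0]]
    - [[0.05,0,-0.1],[0,0,0]]
    - [[0,0,0],[0,0,0]]
    - [[0,0,0],[0,0,0]]

```text
clock: 33.1
tool_pos: [0.5089, 0.1239, 0.1018]
eef_rot: [0.975, 0.053, 0.217, -0.012]
contact_force: [0.6, 0.2, 0.1]
opening: 1.003
finger_force: 0.0
```

```bash
python3 st.py; python3 go.py -2 0 41
```

```text
33.1 [-0.113  0.742 -0.491  2.408  2.244  0.594  2.171] [0.5089 0.1239 0.1018] 1.0032435435500944 [0.6 0.2 0.1]
[[0.9, 0.099, 0.424], [0.109, -0.994, 0.001], [0.421, 0.046, -0.906]] x yaw 6.279530474461991
M now in dock mm [-4.800e-01 -4.000e-02  4.162e+01] F dock [ 0.56  0.14 -0.16]
turn deg [0.03 0.07 0.03] axes x [0.901 0.099 0.423] y [-0.11   0.994  0.   ] z [-0.42  -0.046  0.906]
shift cm [-0.11 -0.01 -0.12]
```

Call:
step_arm:
  increments:
    - [[-0.1,0,-0.1],[0,0,0]]
    - [[0,0,0],[0,0,0]]
    - [[0,0,0],[0,0,0]]
    - [[0,0,0],[0,0,0]]
    - [[0,0,0],[0,0,0]]
    - [[0,0,0],[0,0,0]]
    - [[0,0,0],[0,0,0]]
    - [[0,0,0],[0,0,0]]
    - [[0,0,0],[0,0,0]]
    - [[0,0,0],[0,0,0]]
  fingers: 0
  grip_force: 45

```text
clock: 34.1
tool_pos: [0.5079, 0.124, 0.1007]
eef_rot: [0.975, 0.053, 0.217, -0.012]
contact_force: [0.2, 3.0, -0.5]
opening: 0.117
finger_force: 7.4
```

Call:
step_arm:
  increments:
    - [[0,0,0],[0,0,0]]
    - [[0,0,0],[0,0,0]]
    - [[0,0,0],[0,0,0]]
    - [[0,0,0],[0,0,0]]
    - [[0,0,0],[0,0,0]]
    - [[0,0,0],[0,0,0]]
    - [[0,0,0],[0,0,0]]
    - [[0,0,0],[0,0,0]]
    - [[0,0,0],[0,0,0]]
    - [[0,0,0],[0,0,0]]

```text
clock: 35.1
tool_pos: [0.5079, 0.124, 0.1007]
eef_rot: [0.975, 0.053, 0.217, -0.012]
contact_force: [0.5, -0.0, 0.2]
opening: 0.109
finger_force: 44.8
```

```bash
python3 st.py; python3 go.py -2 0 41;python3 -c "
from go import *
print(np.array(r.get_state()['moment'])@Rd)"
```

```text
35.1 [-0.112  0.745 -0.494  2.411  2.247  0.6    2.166] [0.5079 0.124  0.1007] 0.10915671979412765 [ 0.5 -0.   0.2]
[[0.9, 0.099, 0.424], [0.109, -0.994, 0.0], [0.421, 0.046, -0.906]] x yaw 6.281260448937741
M now in dock mm [-1.81  0.13 41.03] F dock [ 0.51 -0.08 -0.03]
turn deg [0.02 0.06 0.03] axes x [0.901 0.099 0.423] y [-0.11   0.994  0.   ] z [-0.42  -0.046  0.906]
shift cm [-0.02 -0.01 -0.01]
[ 0.13016961  0.41014368 -0.03236254]
```

Call:
step_arm:
  increments:
    - [[0,0,0],[0.8,0.09,-1.8]]
    - [[0,0,0],[1.68,0.18,-3.62]]
    - [[0,0,0],[1.68,0.18,-3.62]]
    - [[0,0,0],[1.68,0.18,-3.62]]
    - [[0,0,0],[1.68,0.18,-3.62]]
    - [[0,0,0],[1.68,0.18,-3.62]]
    - [[0,0,0],[1.68,0.18,-3.62]]
    - [[0,0,0],[1.68,0.18,-3.62]]
    - [[0,0,0],[1.68,0.18,-3.62]]
    - [[0,0,0],[0.8,0.09,-1.8]]

```text
clock: 36.1
tool_pos: [0.5081, 0.1251, 0.1009]
eef_rot: [0.943, -0.251, 0.202, -0.078]
contact_force: [-0.1, 3.4, -1.5]
opening: 0.104
finger_force: 44.9
```

```bash
cat > tw.py <<'E'
from go import *
s=r.get_state();R=Ro.from_quat(s['eef_rot']).as_matrix();A=Rd.T@R
print('tool x in dock',A[:,0].round(3),'cw deg',np.degrees(np.arctan2(-A[1,0],A[0,0])).round(2),'tilt',np.degrees(np.arccos(-A[2,2])).round(2),'TCP dock mm',((np.array(s['tool_pos'])-o)@Rd*1000).round(2))
print('F',(np.array(s['contact_force'])@Rd).round(2),'M',(np.array(s['moment'])@Rd).round(3),'q',np.round(s['q'],2),s['opening'])
E
python3 tw.py; python3 m5.py
```

```text
tool x in dock [ 0.809 -0.588  0.001] cw deg 36.04 tilt 0.07 TCP dock mm [-0.92  1.25 12.54]
F [-0.37  3.34 -1.52] M [0.733 0.28  0.042] q [-0.01  0.78 -0.67  2.4   2.11  0.69  1.68] 0.10448634331896077
scene 540 top z 0.0247 n [-0.004 -0.004  1.   ] rect [102.8   0.9] [array([ 57.8, 114.5]), np.float64(89.5)] x [0.0485 0.1586]
side 679 top z 0.0272 n [ 0.002 -0.003  1.   ] rect [98.3  2.8] [array([ 58.9, 110.3]), np.float64(88.8)] x [0.0458 0.1525]
wrist 28226 top z 0.0279 n [-0.001 -0.002  1.   ] rect [98.9  0. ] [array([109.9,  56.6]), np.float64(0.1)] x [0.0455 0.152 ]
```

Call:
step_arm:
  increments:
    - [[0,0,0],[1.68,0.18,-3.62]]
    - [[0,0,0],[1.68,0.18,-3.62]]
    - [[0,0,0],[1.68,0.18,-3.62]]
    - [[0,0,0],[1.68,0.18,-3.62]]
    - [[0,0,0],[1.68,0.18,-3.62]]
    - [[0,0,0],[1.68,0.18,-3.62]]
    - [[0,0,0],[1.68,0.18,-3.62]]
    - [[0,0,0],[1.68,0.18,-3.62]]
    - [[0,0,0],[1.68,0.18,-3.62]]
    - [[0,0,0],[1.68,0.18,-3.62]]

```text
clock: 37.25
tool_pos: [0.509, 0.1262, 0.1014]
eef_rot: [0.802, -0.556, 0.164, -0.144]
contact_force: [3.9, 5.3, -0.9]
opening: 0.112
finger_force: 48.7
```

```bash
python3 tw.py; python3 m5.py
```

```text
tool x in dock [ 0.246 -0.969 -0.001] cw deg 75.76 tilt 0.19 TCP dock mm [ 0.24  2.2  12.58]
F [ 3.65  4.81 -2.7 ] M [ 1.158 -0.265  0.913] q [ 0.08  0.83 -0.84  2.4   2.01  0.81  1.1 ] 0.11164592889968988
scene 542 top z 0.0248 n [-0.003 -0.005  1.   ] rect [101.3   0.3] [array([113.3,  59. ]), np.float64(4.1)] x [0.0476 0.1571]
side 808 top z 0.0274 n [ 0.001 -0.006  1.   ] rect [97.3  3.1] [array([110.2,  61.1]), np.float64(3.9)] x [0.0431 0.1511]
wrist 20763 top z 0.0281 n [-0.004 -0.011  1.   ] rect [97.7 -0.3] [array([110.9,  56.5]), np.float64(3.2)] x [0.0433 0.151 ]
```

```bash
ls -t pics | head -3
python3 - <<'E'
import cv2,glob,os
f=sorted(glob.glob('pics/m5_wrist*'),key=os.path.getmtime)[-1];a=cv2.imread(f)
g=cv2.imread(f.replace('wrist','scene'));h=cv2.imread(f.replace('wrist','side'))
import numpy as np
c=np.hstack([cv2.resize(g[195:275,325:425],(400,320),interpolation=2),cv2.resize(h[205:285,225:325],(400,320),interpolation=2)])
cv2.imwrite('pics/c1.png',c);cv2.imwrite('pics/c2.png',a)
E
```

```text
m5_wrist_37.40.png
m5_side_37.35.png
m5_scene_37.30.png[ WARN:0@0.040] global loadsave.cpp:275 findDecoder imread_('pics/m5_scene_37.40.png'): can't open/read file: check file path/integrity
[ WARN:0@0.040] global loadsave.cpp:275 findDecoder imread_('pics/m5_side_37.40.png'): can't open/read file: check file path/integrity
Traceback (most recent call last):
TypeError: 'NoneType' object is not subscriptable
```

View pics/m5_wrist_37.40.png

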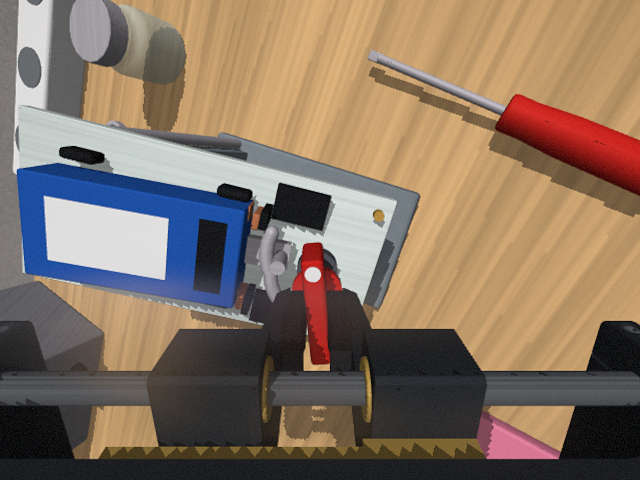

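The wrist view shows the hook (275,260) wrapped round the pin's module side. The wing lags the fingers slightly, and the module is dragged a little askew within the cheeks' play. I'll grip harder and carry on slowly.

Call:
step_arm:
  increments:
    - [[0,0,0],[0,0,0]]
    - [[0,0,0],[0,0,0]]
    - [[0,0,0],[0.84,0.09,-1.81]]
    - [[0,0,0],[0.84,0.09,-1.81]]
    - [[0,0,0],[0.84,0.09,-1.81]]
    - [[0,0,0],[0.84,0.09,-1.81]]
    - [[0,0,0],[0.84,0.09,-1.81]]
    - [[0,0,0],[0,0,0]]
    - [[0,0,0],[0,0,0]]
    - [[0,0,0],[0,0,0]]
  grip_force: 60

```text
clock: 38.4
tool_pos: [0.5093, 0.1265, 0.1016]
eef_rot: [0.752, -0.622, 0.151, -0.157]
contact_force: [4.2, 5.1, -2.2]
opening: 0.113
finger_force: 68.1
```

```bash
python3 tw.py; python3 m5.py
```

```text
tool x in dock [ 0.079 -0.997 -0.001] cw deg 85.49 tilt 0.24 TCP dock mm [ 0.56  2.43 12.61]
F [ 3.41  4.64 -3.99] M [ 1.166 -0.316  1.314] q [ 0.1   0.84 -0.88  2.4   1.99  0.83  0.95] 0.11276204758161601
scene 533 top z 0.0255 n [-0.009 -0.015  1.   ] rect [100.4   0.3] [array([113.3,  56.7]), np.float64(3.1)] x [0.047 0.156]
side 806 top z 0.0278 n [-0.006 -0.008  1.   ] rect [96.4  2.9] [array([110.3,  58.8]), np.float64(4.3)] x [0.0422 0.1506]
wrist 19148 top z 0.0286 n [-0.01  -0.017  1.   ] rect [96.7 -0.4] [array([111.2,  56.5]), np.float64(3.4)] x [0.042  0.1499]
```

```bash
cat > wa.py <<'E'
from go import *
p,d,W=snap('wrist');P=p.reshape(-1,3).astype(int);A=(W.reshape(-1,3)-o)@Rd
m=(d.ravel()>0)&(P[:,0]>90)&(P[:,1]<60)&(P[:,2]<60)&(abs(A[:,0])<.04)&(abs(A[:,1])<.04)&(A[:,2]>.052)
rc=cv2.minAreaRect((A[m][:,:2]*1000).astype(np.float32));print(m.sum(),rc)
Q=A[m&(abs(A[:,2]-.058)<.003)][:,:2];u=np.linalg.svd(Q-Q.mean(0),full_matrices=False)[2][0];u*=-np.sign(u[1]);print('cam deg',np.degrees(np.arctan2(-u[1],u[0])),Q.mean(0))
E
python3 wa.py
```

```text
1868 ((0.29068076610565186, -0.4065971374511719), (10.320834159851074, 54.01454162597656), 12.944973945617676)
cam deg 78.48650907656562 [ 0.00035191 -0.00166615]
```

Call:
step_arm:
  increments:
    - [[0,0,0],[0.84,0.09,-1.81]]
    - [[0,0,0],[0.84,0.09,-1.81]]
    - [[0,0,0],[0.84,0.09,-1.81]]
    - [[0,0,0],[0.84,0.09,-1.81]]
    - [[0,0,0],[0,0,0]]
    - [[0,0,0],[0,0,0]]
    - [[0,0,0],[0,0,0]]
    - [[0,0,0],[0,0,0]]
    - [[0,0,0],[0,0,0]]
    - [[0,0,0],[0,0,0]]

```text
clock: 39.6
tool_pos: [0.5096, 0.126, 0.1016]
eef_rot: [0.706, -0.674, 0.14, -0.167]
contact_force: [4.7, 4.6, -1.4]
opening: 0.11
finger_force: 61.0
```

```bash
python3 tw.py; python3 m5.py; python3 wa.py
```

```text
tool x in dock [-0.064 -0.998 -0.001] cw deg 93.64 tilt 0.21 TCP dock mm [ 0.78  1.98 12.54]
F [ 4.07  4.06 -3.42] M [ 1.081 -0.403  0.623] q [ 0.12  0.85 -0.91  2.4   1.97  0.86  0.82] 0.11003878756356597
scene 548 top z 0.0246 n [-0.001 -0.     1.   ] rect [97.  -1.1] [array([114.3,  58.7]), np.float64(0.1)] x [0.0436 0.1532]
side 813 top z 0.027 n [ 0.004 -0.003  1.   ] rect [93.6  0.2] [array([ 61. , 110.3]), np.float64(89.7)] x [0.0395 0.1472]
wrist 17475 top z 0.0279 n [-0.002 -0.007  1.   ] rect [93.7 -2.3] [array([111.3,  56.5]), np.float64(0.1)] x [0.0387 0.1467]
1987 ((-0.09520363807678223, -0.65771484375), (53.50643539428711, 9.835868835449219), 88.16026306152344)
cam deg 92.12990844071668 [-0.00016688 -0.00081056]
```

Call:
step_arm:
  increments:
    - [[0,0,0],[0,0,0]]
    - [[0,0,0],[0,0,0]]
    - [[0,0,0],[0,0,0]]
    - [[0,0,0],[0,0,0]]
    - [[0,0,0],[0,0,0]]
    - [[-0.2,0,0.4],[0,0,0]]
    - [[-0.4,-0.04,0.9],[0,0,0]]
    - [[-0.6,-0.06,1.3],[0,0,0]]
    - [[-0.8,-0.08,1.7],[0,0,0]]
    - [[-0.8,-0.08,1.7],[0,0,0]]
  fingers: 0.5

```text
clock: 40.8
tool_pos: [0.4791, 0.1214, 0.1618]
eef_rot: [0.705, -0.675, 0.14, -0.165]
contact_force: [0.7, -1.0, -0.4]
opening: 0.5
finger_force: 0.0
```

Call:
step_arm:
  increments:
    - [[-0.4,-0.04,0.9],[0,0,0]]
    - [[0,0,1.5],[0,0,0]]
    - [[0,0,1],[0,0,0]]
    - [[0,0,0],[0,0,0]]
    - [[0,0,0],[0,0,0]]
    - [[0,0,0],[0,0,0]]
    - [[0,0,0],[0,0,0]]
    - [[0,0,0],[0,0,0]]
    - [[0,0,0],[0,0,0]]
    - [[0,0,0],[0,0,0]]

```text
clock: 41.8
tool_pos: [0.4758, 0.1209, 0.1945]
eef_rot: [0.705, -0.676, 0.14, -0.165]
contact_force: [-0.0, -0.3, -0.2]
opening: 0.502
finger_force: 0.0
```

```bash
python3 tw.py; python3 m5.py; python3 wa.py
python3 - <<'E'
from h import *
p,d,W=snap('scene');cv2.imwrite('pics/end.png',p[:,:,::-1])
X=W.reshape(-1,3);P=p.reshape(-1,3).astype(int)
c=((P[:,2]>P[:,0]+25)|(P.min(1)>140))&(X[:,2]<.122)&(X[:,2]>.105)&(np.hypot(X[:,0]-.55,X[:,1]+.19)<.08);print(np.median(X[c][:,2]),cv2.minAreaRect((X[c][:,:2]*1000).astype(np.float32)))
E
```

```text
tool x in dock [-0.067 -0.998  0.002] cw deg 93.84 tilt 0.12 TCP dock mm [  9.17   0.61 111.14]
F [-0.1  -0.28 -0.13] M [ 0.087  0.318 -0.015] q [ 0.15  0.57 -0.93  2.39  1.67  0.65  1.04] 0.5023533674637852
scene 539 top z 0.0248 n [-0.001 -0.006  1.   ] rect [97.7 -0.7] [array([114. ,  58.3]), np.float64(0.1)] x [0.0438 0.1532]
side 799 top z 0.0271 n [-0.001 -0.005  1.   ] rect [93.3  0.5] [array([ 60.3, 109.8]), np.float64(89.9)] x [0.039  0.1471]
wrist 8211 top z 0.0279 n [-0.002 -0.005  1.   ] rect [93.3 -2. ] [array([110.2,  56.9]), np.float64(0.2)] x [0.0389 0.1467]
829 ((-0.329345703125, -4.004510879516602), (60.802345275878906, 9.974220275878906), 88.2975845336914)
cam deg 92.18129144891293 [-1.09078641e-05  4.10116682e-04]
0.11215191299643502 ((551.4429931640625, -188.3809051513672), (55.84629440307617, 111.40902709960938), 76.03221130371094)
```

View pics/end.png

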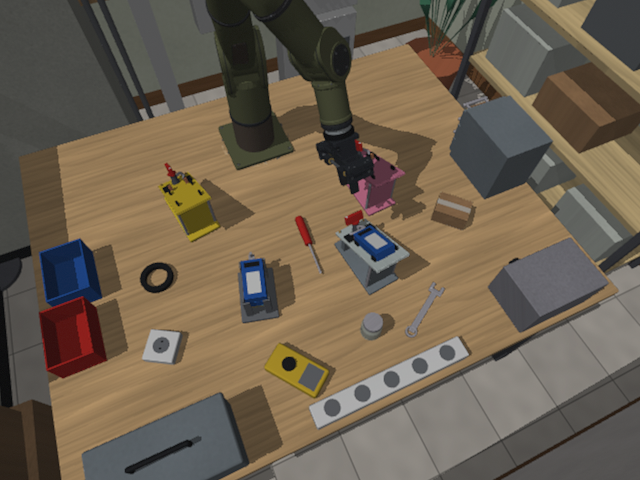

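The final scene view shows the module home in the grey dock at (375,242) with the wing across at (354,218). The remaining stack stands in the caddy at (255,280), the arm is clear and the bystanders haven't moved. I'm handing in.

```bash
python3 -c "
from plant import r
print(r.finish_job())"
```

```text
the job is handed in; nothing more can be done
None
```

The job is handed in, with no verdict returned: by camera the module is drawn home at about dock x 93.5 mm, the cam is at its stop near 1.6 rad, the other two modules are in the caddy risen one place, and the arm is clear.

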